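# Unload the bottle mixer: off, undo the left-hand nut, swing the hold-down, empty it

### The job

The bottle mixer has finished its run: switch it off by turning its selector anticlockwise until it clicks over to the red mark, then loosen the black hand nut on top - its thread is left-handed, so turn it clockwise - as far as it goes, so that the hold-down is fully raised, and swing the hold-down by its red knob, either way, right to its stop, so that its arms stand between the bottles. Then lift out all the bottles and stand them upright in the blue tray, letting none fall over. Leave the mixer off and its hold-down open, and do not disturb the timer or the brown bottle.

Things in the scene. Friction and masses are not known exactly. Their poses are not given: they have to be found in the camera images.
- selector (a joint): Run/off selector, a black bar knob on the grey control deck at the right of the mixer. 0 = run (pointer at the green mark, as found), 1.40 rad = off (red mark, towards the mixer's back); grows anticlockwise seen from above. A detent holds it at each end: it resists with up to 0.15 N m, snaps over just past the middle (0.7) and runs home to the end by itself.
- selector_grip (a point): On the selector's vertical axis, at the height to grip it; x runs along its bar towards the white pointer line. Bar 44 mm long, 14 mm wide, top 12 mm above this point; round skirt (42 mm across) 16 mm below, deck 24 mm below.
- clamp_nut (a joint): Black fluted hand nut with a brass band on the mixer's centre post. LEFT-HAND thread: turning it CLOCKWISE seen from above loosens it and makes this value grow, from tight (0; found at 0 to 0.3) to a hard stop at 7.2 rad. Anticlockwise it soon comes up hard. Friction about 0.12 N m; stays where left. Each radian lifts nut and hold-down together by 1.6 mm.
- nut_grip (a point): On the vertical axis of nut and carousel, at the height to grip the nut; rises with it. Grip 42 mm across, from 14 mm below this point to 16 mm above; nut top 18 mm above; a threaded post stands out of it by at most 10 mm more. The hold-down's arms lie 30 mm below this point and lower.
- spider (a joint): Four-armed aluminium hold-down under the nut, turning about the same axis: 0 = its black pads above the four bottle places, positive anticlockwise from above; stops at +0.785 and -0.785 rad, arms midway between the bottles. Friction 0.08 N m, stays where left. Tight, the pads' rims (48 mm across) reach 4 mm down over the caps: swung so, it knocks bottles over; clear from about 3 rad of the nut.
- swing_knob (a point): Centre of the red grip knob (23 mm across, 26 mm high, on a 10 mm stem) on one of the hold-down's pads, 105 mm from the nut's axis; it swings and rises with the hold-down. The pad's top is 25 mm below it, the knob's top 12 mm above.
- tray: Blue plastic sample tray, loose on the bench, 260 x 200 mm outside (rim 272 x 210), 26 mm high, 0.9 kg, walls 4 mm, floor 4 to 5 mm thick. Origin under its centre, x along its long side, z up.
- lab_timer: White bench timer, 57 x 64 x 56 mm, bystander, origin under its centre.
- dropper_bottle: Small brown bottle with a black cap, 53 mm across, 109 mm high, bystander, origin under its centre.
- wash_bottle: Tall white wash bottle with a red cap and a bent spout, 62 x 94 x 197 mm, fixed bystander left of the mixer, origin under its middle.
- bottle_1_mid (a point): Centre, half-way up, of a white bottle with a red or yellow cap, 94 mm high, body 44 mm across and straight up to 15 mm above this point, cap 34 mm across, 70 to 160 g; z is its axis, to the cap. At first it stands in a cup of the carousel, 105 mm from the nut's axis (four places at right angles); the cup's rim (57 mm across) is 23 mm below this point: lift 30 mm to clear it. May be absent.
- bottle_2_mid (a point): Centre, half-way up, of a white bottle with a red or yellow cap, 94 mm high, body 44 mm across and straight up to 15 mm above this point, cap 34 mm across, 70 to 160 g; z is its axis, to the cap. At first it stands in a cup of the carousel, 105 mm from the nut's axis (four places at right angles); the cup's rim (57 mm across) is 23 mm below this point: lift 30 mm to clear it. May be absent.
- bottle_3_mid (a point): Centre, half-way up, of a white bottle with a red or yellow cap, 94 mm high, body 44 mm across and straight up to 15 mm above this point, cap 34 mm across, 70 to 160 g; z is its axis, to the cap. At first it stands in a cup of the carousel, 105 mm from the nut's axis (four places at right angles); the cup's rim (57 mm across) is 23 mm below this point: lift 30 mm to clear it. May be absent.
- bottle_4_mid (a point): Centre, half-way up, of a white bottle with a red or yellow cap, 94 mm high, body 44 mm across and straight up to 15 mm above this point, cap 34 mm across, 70 to 160 g; z is its axis, to the cap. At first it stands in a cup of the carousel, 105 mm from the nut's axis (four places at right angles); the cup's rim (57 mm across) is 23 mm below this point: lift 30 mm to clear it. May be absent.
- mixer: White housing of the bottle mixer, fixed, 280 x 420 mm, 70 mm high; origin under its centre, x to its back, y to its left. The carousel (270 mm across, top 95 mm above the bench, held by its brake) has its axis 65 mm left of the centre; the selector is 158 mm right of the centre and 20 mm to the front.
Mind the look-alikes: they are no part of the job. Leave any purple look-alike of the part that bears bottle_2_mid alone.

How it is judged:
On the way, in this order (a step that is already met when the one before it is completed fails the run):
1. the selector has clicked over to off (value of joint selector above 1.25 rad), for 0.3 s.
2. the nut is undone and the hold-down fully raised (value of joint clamp_nut above 6.6 rad and value of joint selector above 1.25 rad), for 0.3 s.
3. the hold-down is swung so that its arms stand between the bottles ((value of joint spider above 0.62 rad or value of joint spider below -0.62 rad) and value of joint clamp_nut above 6.6 rad), for 0.3 s.
At the end, for the whole second after the job is handed in: The selector is at off (within 0.15 rad), the nut loosened to at least 6.6 of its 7.2 rad, the hold-down swung at least 0.62 rad to either side, and every bottle present stands upright (within 0.12 rad) and at rest on the floor of the blue tray, inside its walls (all of step 3 and value of joint selector above 1.25 rad and x of bottle_1_mid in the frame of tray between -0.112 and 0.112 m and y of bottle_1_mid in the frame of tray between -0.082 and 0.082 m and z of each of bottle_1_mid, bottle_2_mid, bottle_3_mid, bottle_4_mid in the frame of tray below 0.06 m and angle between each of bottle_1_mid, bottle_2_mid, bottle_3_mid, bottle_4_mid's own z axis and vertical below 0.12 rad and linear speed of each of bottle_1, bottle_2, bottle_3, bottle_4 below 0.02 m/s and x of bottle_2_mid in the frame of tray between -0.112 and 0.112 m and y of bottle_2_mid in the frame of tray between -0.082 and 0.082 m and x of bottle_3_mid in the frame of tray between -0.112 and 0.112 m and y of bottle_3_mid in the frame of tray between -0.082 and 0.082 m and x of bottle_4_mid in the frame of tray between -0.112 and 0.112 m and y of bottle_4_mid in the frame of tray between -0.082 and 0.082 m); the robot touches nothing.
It fails at once if a bottle falls over (angle between any of bottle_1_mid, bottle_2_mid, bottle_3_mid, bottle_4_mid's own z axis and vertical above 0.9 rad).
It fails at once if a bystander is disturbed (moved 40 mm) (distance of any of lab_timer, dropper_bottle from where it was at the start of the episode above 0.04 m).
Of bottle_1, bottle_2, bottle_3, bottle_4 only 2 to 4 are there at a start; the rules pass over those that are not, and their reading is None.
At some moment in a run one of tray may be knocked a few centimetres aside while the robot is not near it.
It also fails if it takes over 210 s, if anything falls off the work surface, if the arm or the gripper's body presses on something with over 40 N, if the wrist force passes 120 N, or if a joint passes its speed limit or range.

### The arm

A 6-joint arm with a two-finger parallel gripper is mounted at the origin on a cart in front of the work surface, level with it; the furniture and walls round the work are solid. World frame = base frame: x ahead of the robot, y to its left, z up, the work surface at z = 0. Lengths are in m, angles in rad, forces in N, time in s.
With the tool pointing down it reaches from about 0.225 to 0.875 m from the base axis. Payload 3.4 kg.
Tool frame: the origin (TCP) lies at the very end of the fingers, on their centre line; the grasp point (between the pads) lies 19 mm behind it (manip.pinch_z is the distance from the TCP to the grasp point, in m); z points along the fingers, y is the line along which they close (so a half turn about z gives the same grasp; the last joint's range is limited). The gripper opens to 85 mm and grips with 20 to 120 N. Pads are 22 mm wide; open, the fingers measure 114 mm over their backs; the gripper's body (76 mm by 85 mm) begins 54 mm behind the grasp point. The pads swing forward as they close: fully open they stand 13 mm farther back than shut.
Start: joints at [-1.251, 0.276, 1.505, -0, 1.361, -0.121], TCP at [0.245, -0.52, 0.231] pointing down, gripper open.
Joint ranges: [-2.89, 2.89], [-0.75, 2.08], [0.22, 2.7], [-1.18, 4.32], [0.11, 2.71], [-2.7, 2.7]. Speed limits (rad/s): [2.57, 2.57, 3.14, 3.14, 3.14, 3.14].

### API

Orientations are given as a unit quaternion [w, x, y, z].
In Python, from rig import manip gives the robot as it stands. The module is installed in compiled form; this text tells all that it offers.
- The arm moves only by the shell command python3 -m jog 'ROWS' [FORCE]. ROWS is JSON, a list of rows, each an object of numbers: "dx", "dy", "dz": the shift along the tool's x, y, z each as a share of 25 cm, from -1 to 1; "ax", "ay", "az": the turn, a rotation vector about the tool's x, y, z each as a share of 90 degrees, from -1 to 1; "grip": the opening, from -1 (shut) to 1 (fully open), so that 0 is half open. A call has 1 to 5 rows; each row is the pose to reach, as a shift and turn from the pose commanded when the call began, along the tool's axes at that moment; what a row does not reach only later rows make up. A row lasts 1/12 s, in which the tool goes at most 41.7 mm and 7.16 degrees, less where a joint would pass 70% of its speed; a pose out of reach is approached as far as the arm can. A call with a number of a shift or a turn outside -1 to 1 is refused whole. A call with a gripper value outside its range is refused whole. The fingers move at their own pace and stop on an object; FORCE is the grip in N (left out, the last holds). Time passes only in rows, so rows that repeat a pose let the fingers close. It gives the time, the measured TCP pose, the force, the opening and the grip force at its end, in the units of the state.
- manip.get_state(): the state, without advancing time (a new reading comes with each control period).
- manip.get_image(name): name is "scene" or "top"; returns a dict with "img" (384x512x3 uint8, red, green, blue), "mtx" (3x3 intrinsics, pixels), "world_to_cam" (4x4, takes a point from world to camera coordinates). Camera axes: x right, y down, z forward; pixel columns grow to the right and rows downward; lengths in m; the calibration is good to about 2 mm. A picture is of the moment at which its call begins. There is no depth.
- manip.sign_off(): hands the job in; it is judged then, once.
The state is a dict: "clock": time; "qpos": joint angles; "qd": joint speeds; "effort": joint torques, N m; "position": TCP position; "ee_rot": TCP orientation; "contact_force": force on the tool from outside, world axes, zero at the start; "moment": the same for the moment, N m; "width": finger opening in m; "gripper_force": force on a finger pad.
Only numpy, scipy, OpenCV 4.12 (cv2) and the standard library are available. Lean on these libraries where they do the work, as an engineer would, in place of code of your own. Each camera call takes 0.05 s, during which the arm holds its last target. There are 200 camera calls.

## Working session

There is one attempt and no reset: what is moved stays moved. The work goes in short steps, Python scripts to look and compute and a shell command to move; the robot and the scene stay as the last step left them, time stands still between calls to the robot, and variables do not carry over. Pictures are saved under pics/ and viewed, at most 14 in all, crops included, and the job is handed in when it is done.

```bash
mkdir -p pics; cat > h.py <<'E'
import numpy as np, cv2
from rig import manip
from scipy.spatial.transform import Rotation as R
def snap(n,f=None):
    d=manip.get_image(n)
    if f: cv2.imwrite('pics/'+f,cv2.cvtColor(d['img'],cv2.COLOR_RGB2BGR))
    return d
def proj(d,p):
    W=np.array(d['world_to_cam']); c=W[:3,:3]@np.array(p)+W[:3,3]; u=np.array(d['mtx'])@c; return u[:2]/u[2]
def ray(d,uv,z):
    W=np.array(d['world_to_cam']); r=W[:3,:3].T@(np.linalg.inv(d['mtx'])@[uv[0],uv[1],1]); o=-W[:3,:3].T@W[:3,3]
    return o+r*(z-o[2])/r[2]
E
python3 - <<'E'
from h import *
for n in ('scene','top'):
    d=snap(n,n+'1.png'); W=np.array(d['world_to_cam']); print(n,np.round(-W[:3,:3].T@W[:3,3],3), np.round(d['mtx'],0).tolist()); 
s=manip.get_state(); print(s)
E
```

```text
scene [-0.411  1.14   0.801] [[384.0, 0.0, 256.0], [0.0, 384.0, 187.0], [0.0, 0.0, 1.0]]
top [0.328 0.142 1.404] [[367.0, 0.0, 261.0], [0.0, 367.0, 191.0], [0.0, 0.0, 1.0]]
{'clock': 0.1, 'qpos': array([-1.25100920e+00,  2.76536939e-01,  1.50601827e+00, -4.79516793e-06,
        1.36069653e+00, -1.20993433e-01]), 'qd': array([ 0.00133294,  0.0004896 , -0.00435749, -0.00196371,  0.00097585,
       -0.00018776]), 'effort': array([ 1.92859145e-03, -4.17698193e+01, -2.46405691e+01, -3.83016686e-05,
        5.79425294e-03, -3.32726145e-06]), 'position': array([ 0.24516785, -0.51958837,  0.23051857]), 'ee_rot': array([-8.25219553e-04,  9.75811759e-01,  2.18610894e-01, -8.46514935e-05]), 'contact_force': array([ 0.14289881, -0.00303655, -0.23841753]), 'moment': array([-0.04491737, -0.00819248, -0.02806508]), 'gripper_force': 0.0, 'width': 0.0853343739151499}
```

View pics/scene1.png

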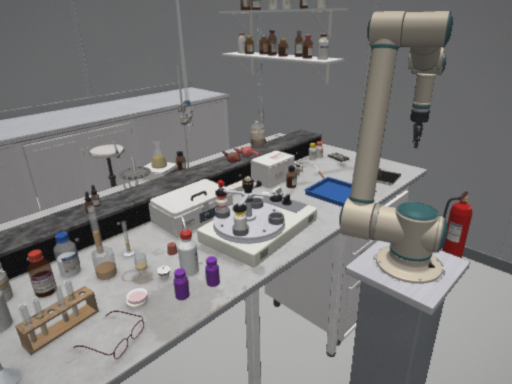

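View pics/top1.png

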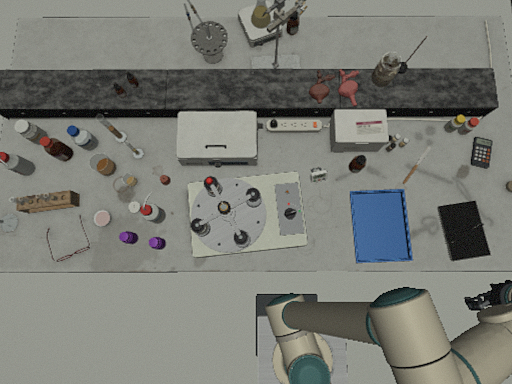

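The scene view shows the mixer at about (260,220) and the tray at (335,190). In the top view the mixer is at (248,213), the nut at (224,208), the selector at (290,213), the tray at (381,226), the timer at (318,174) and the brown bottle at (358,163). I'll zoom in on the mixer next.

```bash
python3 - <<'E'
import cv2, numpy as np
a=cv2.imread('pics/top1.png')[165:265,180:320]; b=cv2.imread('pics/scene1.png')[165:260,190:330]
cv2.imwrite('pics/c1.png',np.vstack([cv2.resize(a,(560,400)[:2],interpolation=cv2.INTER_CUBIC)[:, :],]))
c=np.hstack([cv2.resize(a,(400,286),interpolation=3),cv2.resize(b,(400,271),interpolation=3)[:271].copy() if 0 else cv2.resize(b,(400,286),interpolation=3)])
cv2.imwrite('pics/c1.png',c)
E
```

```text
(no output)
```

View pics/c1.png

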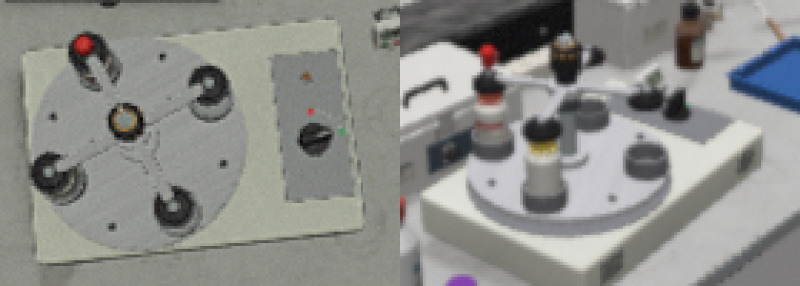

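```bash
cat >> h.py <<'E'
def tri(a,ua,b,ub):
    def o(d,u):
        W=np.array(d['world_to_cam']); r=W[:3,:3].T@(np.linalg.inv(d['mtx'])@[u[0],u[1],1]); return -W[:3,:3].T@W[:3,3], r/np.linalg.norm(r)
    A=np.zeros((3,3));B=np.zeros(3);L=[o(a,ua),o(b,ub)]
    for p,r in L: P=np.eye(3)-np.outer(r,r);A+=P;B+=P@p
    x=np.linalg.solve(A,B); e=[np.linalg.norm(np.cross(x-p,r)) for p,r in L]; return x,e[0]+e[1]
def cent(d,f,box):
    x0,y0,x1,y1=box; im=d['img'][y0:y1,x0:x1].astype(int); m=f(im[...,0],im[...,1],im[...,2])
    n,l,s,c=cv2.connectedComponentsWithStats(m.astype(np.uint8)); 
    if n<2: return None,0
    k=1+np.argmax(s[1:,4]); return c[k]+[x0,y0],s[k,4]
red=lambda r,g,b:(r>110)&(g<70)&(b<70)
blue=lambda r,g,b:(b>90)&(b>r+50)&(b>g+30)
E
python3 - <<'E'
from h import *
t=snap('top');s=snap('scene')
cr=cent(t,red,(195,170,235,195)); cs=cent(s,red,(205,175,235,195)); print('knob',cr,cs,tri(t,cr[0],s,cs[0]))
print('nut',tri(t,(224.1,207.4),s,(248.1,179)),'sel',tri(t,(290.6,213.6),s,(287.3,199.9)))
# housing: white/cream + everything inside hull
im=t['img'][160:262,178:320].astype(int)
r,g,b=im[...,0],im[...,1],im[...,2]
m=((r>165)&(r-b>8)).astype(np.uint8)
m=cv2.morphologyEx(m,cv2.MORPH_OPEN,np.ones((3,3)))
cs_,_=cv2.findContours(m,0,2); c=max(cs_,key=cv2.contourArea)
rc=cv2.minAreaRect(cv2.convexHull(c)); bx=cv2.boxPoints(rc)+[178,160]
P=np.array([ray(t,p,.07) for p in bx]); print('box',np.round(bx,1).tolist(),np.round(P,4).tolist(),P.mean(0),np.linalg.norm(P[1]-P[0]),np.linalg.norm(P[2]-P[1]))
# disc
hsv=cv2.cvtColor(t['img'],cv2.COLOR_RGB2HSV); print(hsv[230,205],hsv[245,195],hsv[240,300])
# tray
im=t['img'].astype(int); m=blue(im[...,0],im[...,1],im[...,2]).astype(np.uint8); m[:,:330]=0
cs_,_=cv2.findContours(m,0,2); c=max(cs_,key=cv2.contourArea); bx=cv2.boxPoints(cv2.minAreaRect(c)); P=np.array([ray(t,p,.026) for p in bx]); print('tray',np.round(P,4).tolist(),P.mean(0))
cv2.imwrite('pics/mask.png',m*255)
E
```

```text
knob (array([208.5, 180. ]), np.int32(26)) (array([220.25 , 182.125]), np.int32(24)) (array([0.60473447, 0.31634437, 0.23150835]), np.float64(0.0031652625215044037))
nut (array([0.51081808, 0.26191729, 0.25337275]), np.float64(0.001230795462426485)) sel (array([0.51376757, 0.03796156, 0.08558741]), np.float64(0.0019737221218693044))
box [[265.0, 231.0], [287.0, 231.0], [287.0, 247.0], [265.0, 247.0]] [[0.4533, 0.1314, 0.07], [0.4531, 0.0516, 0.07], [0.3956, 0.0525, 0.07], [0.3958, 0.1317, 0.07]] [0.42448772 0.09182058 0.07      ] 0.07985318242928133 0.05749652410867279
[30 20 65] [ 32  21 171] [ 36  24 172]
tray [[0.6094, -0.1935, 0.026], [0.6287, -0.4087, 0.026], [0.3495, -0.4108, 0.026], [0.3317, -0.2041, 0.026]] [ 0.4798375  -0.30428698  0.026     ]
```

```bash
python3 - <<'E'
from h import *
t=snap('top'); hsv=cv2.cvtColor(t['img'],cv2.COLOR_RGB2HSV)
m=cv2.inRange(hsv,(24,14,150),(48,60,255)); m[:165]=0;m[262:]=0;m[:,:180]=0;m[:,315:]=0
m=cv2.morphologyEx(m,cv2.MORPH_OPEN,np.ones((2,2)))
cs_,_=cv2.findContours(m,0,2); c=max(cs_,key=cv2.contourArea); print(cv2.contourArea(c))
rc=cv2.minAreaRect(c); bx=cv2.boxPoints(rc)
P=np.array([ray(t,p,.07) for p in bx]); print(np.round(bx,1).tolist(),np.round(P,4).tolist(),P.mean(0),np.linalg.norm(P[1]-P[0]),np.linalg.norm(P[2]-P[1]))
im=t['img'].astype(int); bm=blue(im[...,0],im[...,1],im[...,2]).astype(np.uint8)*255; bm[:,:330]=0
v=np.hstack([cv2.resize(m[160:265,180:320],(400,300),interpolation=0),cv2.resize(bm[180:270,340:420],(340,300),interpolation=0)])
cv2.imwrite('pics/mask.png',v)
E
```

```text
1827.0
[[234.1999969482422, 178.0], [300.29998779296875, 171.10000610351562], [308.1000061035156, 245.60000610351562], [242.10000610351562, 252.5]] [[0.6514, 0.2456, 0.07], [0.6775, -0.0019, 0.07], [0.4005, -0.0235, 0.07], [0.3764, 0.2141, 0.07]] [0.52647399 0.10858115 0.07      ] 0.248925804733106 0.2777700183064429
```

View pics/mask.png

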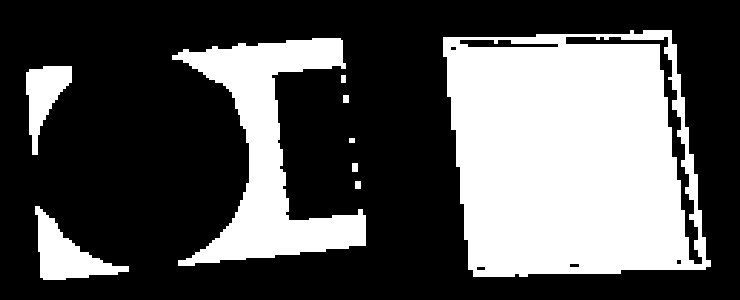

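The left mask shows the housing in three pieces, with corners near (26,72), (342,40), (366,245) and (40,278). The right mask shows the tray rim complete. I'll fit quadrilaterals to the hulls.

```bash
cat >> h.py <<'E'
def quad(d,m,z):
    h=cv2.convexHull(cv2.findNonZero(m)); q=cv2.approxPolyN(h,4,ensure_convex=True).reshape(-1,2).astype(float)
    P=np.array([ray(d,p,z)[:2] for p in q]); c=P.mean(0)
    e=[P[(i+1)%4]-P[i] for i in range(4)]; L=[np.linalg.norm(x) for x in e]
    i=int(np.argmax(L)); v=e[i]-e[(i+2)%4]; w=e[(i+1)%4]-e[(i+3)%4]
    return P,c,np.array(L),np.arctan2(v[1],v[0]),np.arctan2(w[1],w[0])
def traymask(t):
    im=t['img'].astype(int); m=blue(im[...,0],im[...,1],im[...,2]).astype(np.uint8)*255; m[:,:325]=0; m[280:]=0
    n,l,s,c=cv2.connectedComponentsWithStats(m,connectivity=8); return (l==1+np.argmax(s[1:,4])).astype(np.uint8)*255
def tray(t): return quad(t,traymask(t),.026)
E
python3 - <<'E'
from h import *
np.set_printoptions(precision=4,suppress=True)
t=snap('top'); hsv=cv2.cvtColor(t['img'],cv2.COLOR_RGB2HSV)
m=cv2.inRange(hsv,(24,14,150),(48,60,255)); m[:165]=0;m[262:]=0;m[:,:180]=0;m[:,315:]=0
m=cv2.morphologyEx(m,cv2.MORPH_OPEN,np.ones((3,3)))
P,c,L,a,b=quad(t,m,.07); print('mixer',P,c,L,np.degrees([a,b]))
P,c2,L,a2,b2=tray(t); print('tray',P,c2,L,np.degrees([a2,b2]))
y=np.array([np.cos(a),np.sin(a)]); y*=np.sign(y[1]); x=np.array([y[1],-y[0]])
print('axis',c+.065*y,'sel',c-.158*y-.02*x,'x dir',x)
print('knob ang',np.degrees(np.arctan2(*(np.array([.6047,.3163])-(c+.065*y))[::-1])))
for f in ('lab_timer',): pass
print(ray(t,(358,163),.05),ray(t,(318,174),.05))
E
```

```text
mixer [[ 0.3611  0.3897]
 [ 0.6329  0.4216]
 [ 0.6817  0.0065]
 [ 0.4061 -0.0197]] [0.5205 0.1995] [0.2737 0.4179 0.2768 0.4119] [ -83.5088 -173.9499]
tray [[ 0.3389 -0.2035]
 [ 0.6096 -0.1952]
 [ 0.6168 -0.3987]
 [ 0.3492 -0.4142]] [ 0.4786 -0.3029] [0.2709 0.2036 0.2681 0.2109] [  2.5301 -87.5763]
axis [0.5131 0.2641] sel [0.5184 0.0403] x dir [0.9936 0.1131]
knob ang 29.673081035897233
[ 0.7139 -0.2255  0.05  ] [ 0.671  -0.0712  0.05  ]
```

```bash
python3 - <<'E'
from h import *
t=snap('top');s=snap('scene')
def panel(d,box,pts,k):
    x0,y0,x1,y1=box; im=cv2.resize(cv2.cvtColor(d['img'],4)[y0:y1,x0:x1],None,fx=k,fy=k,interpolation=cv2.INTER_CUBIC)
    for p,c in pts:
        u=proj(d,p); cv2.circle(im,tuple(int(round(v)) for v in ((u-[x0,y0]+.5)*k)),2,c,-1)
    return cv2.resize(im,(400,300))
A=[.512,.263]; S=[.517,.039]; K=[.6047,.3163,.2315]
nut=[((*A,z),c) for z,c in((.222,(0,255,0)),(.240,(0,0,255)),(.257,(255,0,255)))]+[(K,(255,255,0))]
sel=[((*S,z),c) for z,c in((.07,(0,255,0)),(.094,(0,0,255)),(.106,(255,0,255)))]
R1=np.hstack([panel(s,(215,165,275,210),nut,10),panel(t,(195,172,255,217),nut,10)])
R2=np.hstack([panel(s,(262,180,310,216),sel,10),panel(t,(268,195,316,231),sel,10)])
cv2.imwrite('pics/c2.png',np.vstack([R1,R2]))
E
```

```text
(no output)
```

View pics/c2.png

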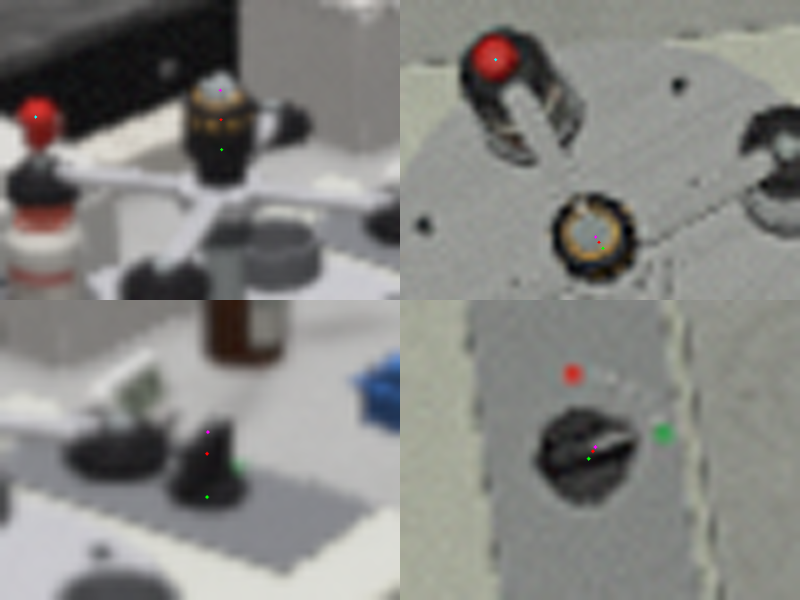

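The markers in the crop put the nut axis at about (0.514, 0.2645), with its top near z 0.253. The selector is at (0.517, 0.0395), its bar at about -70° and the red mark about +81° further on. Two bottles are present: a red-capped one under the knob and a yellow-capped one at the left.

```bash
cat >> h.py <<'E'
def go(x,y,z,a=None,quiet=0):
    s=manip.get_state(); q=s['ee_rot']; Rt=R.from_quat([*q[1:],q[0]]); M=Rt.as_matrix()
    cur=np.degrees(np.arctan2(M[1,0],M[0,0]))
    if a is None: a=cur
    T=R.from_euler('z',a,degrees=True)*R.from_euler('x',180,degrees=True)
    d=M.T@(np.array([x,y,z])-s['position']); rv=(Rt.inv()*T).as_rotvec(degrees=True)
    n=max(np.linalg.norm(d)/.0417,np.linalg.norm(rv)/7.16)
    print('d',np.round(d/.25,4),'a',np.round(rv/90,4),'rows %.1f'%n,'| pos',np.round(s['position'],4),'ang %.1f'%cur,'q',np.round(np.degrees(s['qpos']),0)[[0,5]],'F',np.round(s['contact_force'],1),'w %.4f'%s['width'],'t',s['clock'])
E
python3 -c "
from h import *
go(.517,.0395,.16,109.5)"
```

```text
d [ 1.9378 -1.5603  0.285 ] a [-1.00e-04 -1.00e-04 -9.36e-01] rows 15.0 | pos [ 0.2453 -0.52    0.2312] ang 25.3 q [-72.  -7.] F [0.7 0.  0.6] w 0.0854 t 0.4
```

```bash
J="python3 -m jog"
python3 -m jog '[{"dx":0.64,"dy":-0.52,"grip":1},{"dx":0.64,"dy":-0.52,"grip":1},{"dx":0.64,"dy":-0.52,"grip":1},{"dx":0.64,"dy":-0.52,"grip":1},{"dx":0.64,"dy":-0.52,"grip":1}]'
python3 -m jog '[{"dx":0.64,"dy":-0.52,"grip":1},{"dx":0.64,"dy":-0.52,"grip":1},{"dx":0.64,"dy":-0.52,"grip":1},{"dx":0.64,"dy":-0.52,"grip":1},{"dx":0.64,"dy":-0.52,"grip":1}]'
python3 -m jog '[{"dx":0.64,"dy":-0.52,"grip":0.2},{"dx":0.64,"dy":-0.52,"grip":0.2},{"dx":0.64,"dy":-0.52,"grip":0.2},{"dx":0.64,"dy":-0.52,"grip":0.2},{"dx":0.64,"dy":-0.52,"grip":0.2}]'
python3 -m jog '[{"az":-0.39},{"az":-0.39},{"az":-0.39},{"az":-0.39},{"az":-0.39}]'
python3 -m jog '[{"az":-0.39},{"az":-0.39},{"az":-0.39},{"az":-0.39},{"az":-0.39}]'
python3 -c "
from h import *
go(.517,.0395,.12,109.5)"
```

```text
d [ 1.9378 -1.5603  0.445 ] a [-1.00e-04 -1.00e-04 -9.36e-01] rows 15.2 | pos [ 0.2453 -0.52    0.2312] ang 25.3 q [-72.  -7.] F [0.7 0.  0.6] w 0.0854 t 0.4schema error: expected keys dx, dy, dz, ax, ay, az, grip
schema error: expected keys dx, dy, dz, ax, ay, az, grip
schema error: expected keys dx, dy, dz, ax, ay, az, grip
schema error: expected keys dx, dy, dz, ax, ay, az, grip
schema error: expected keys dx, dy, dz, ax, ay, az, grip
```

```bash
python3 -m jog '[{"dx":0.64,"dy":-0.52,"dz":0,"ax":0,"ay":0,"az":0,"grip":1},{"dx":0.64,"dy":-0.52,"dz":0,"ax":0,"ay":0,"az":0,"grip":1},{"dx":0.64,"dy":-0.52,"dz":0,"ax":0,"ay":0,"az":0,"grip":1},{"dx":0.64,"dy":-0.52,"dz":0,"ax":0,"ay":0,"az":0,"grip":1},{"dx":0.64,"dy":-0.52,"dz":0,"ax":0,"ay":0,"az":0,"grip":1}]'
python3 -m jog '[{"dx":0.64,"dy":-0.52,"dz":0,"ax":0,"ay":0,"az":0,"grip":1},{"dx":0.64,"dy":-0.52,"dz":0,"ax":0,"ay":0,"az":0,"grip":1},{"dx":0.64,"dy":-0.52,"dz":0,"ax":0,"ay":0,"az":0,"grip":1},{"dx":0.64,"dy":-0.52,"dz":0,"ax":0,"ay":0,"az":0,"grip":1},{"dx":0.64,"dy":-0.52,"dz":0,"ax":0,"ay":0,"az":0,"grip":1}]'
python3 -m jog '[{"dx":0.64,"dy":-0.52,"dz":0,"ax":0,"ay":0,"az":-0.39,"grip":0},{"dx":0.64,"dy":-0.52,"dz":0,"ax":0,"ay":0,"az":-0.39,"grip":0},{"dx":0.64,"dy":-0.52,"dz":0,"ax":0,"ay":0,"az":-0.39,"grip":0},{"dx":0.64,"dy":-0.52,"dz":0,"ax":0,"ay":0,"az":-0.39,"grip":0},{"dx":0.64,"dy":-0.52,"dz":0,"ax":0,"ay":0,"az":-0.39,"grip":0}]'
python3 -m jog '[{"dx":0,"dy":0,"dz":0,"ax":0,"ay":0,"az":-0.39,"grip":0},{"dx":0,"dy":0,"dz":0,"ax":0,"ay":0,"az":-0.39,"grip":0},{"dx":0,"dy":0,"dz":0,"ax":0,"ay":0,"az":-0.39,"grip":0},{"dx":0,"dy":0,"dz":0,"ax":0,"ay":0,"az":-0.39,"grip":0},{"dx":0,"dy":0,"dz":0,"ax":0,"ay":0,"az":-0.39,"grip":0}]'
python3 -c "
from h import *
go(.517,.0395,.12,109.5)"
```

```text
clock: 0.82
position: [0.335, -0.3323, 0.2314]
ee_rot: [-0.0, 0.976, 0.218, 0.0]
contact_force: [0.7, -0.4, 0.4]
width: 0.0856
gripper_force: 0.0
clock: 1.23
position: [0.4243, -0.1463, 0.2316]
ee_rot: [0.0, 0.976, 0.219, 0.0]
contact_force: [1.5, 0.4, -0.5]
width: 0.0859
gripper_force: 0.0
clock: 1.65
position: [0.5137, 0.0398, 0.2316]
ee_rot: [0.0, 0.863, 0.506, 0.0]
contact_force: [0.2, -1.3, 0.8]
width: 0.0429
gripper_force: 0.0
clock: 2.07
position: [0.5131, 0.0377, 0.2312]
ee_rot: [0.0, 0.67, 0.742, -0.0]
contact_force: [-0.0, -0.1, 0.4]
width: 0.0427
gripper_force: 0.0
d [0.0055 0.0164 0.445 ] a [-0.000e+00  1.000e-04 -1.519e-01] rows 2.7 | pos [0.5131 0.0377 0.2312] ang 95.8 q [-4. -9.] F [-0.  -0.1  0.4] w 0.0427 t 2.0667
```

```bash
python3 -m jog '[{"dx":0.0055,"dy":0.0164,"dz":0.4,"ax":0,"ay":0,"az":-0.152,"grip":0},{"dx":0.0055,"dy":0.0164,"dz":0.4,"ax":0,"ay":0,"az":-0.152,"grip":0},{"dx":0.0055,"dy":0.0164,"dz":0.4,"ax":0,"ay":0,"az":-0.152,"grip":0},{"dx":0.0055,"dy":0.0164,"dz":0.581,"ax":0,"ay":0,"az":-0.152,"grip":0},{"dx":0.0055,"dy":0.0164,"dz":0.581,"ax":0,"ay":0,"az":-0.152,"grip":0}]'
python3 -m jog '[{"dx":0,"dy":0,"dz":0,"ax":0,"ay":0,"az":0,"grip":-1},{"dx":0,"dy":0,"dz":0,"ax":0,"ay":0,"az":0,"grip":-1},{"dx":0,"dy":0,"dz":0,"ax":0,"ay":0,"az":0,"grip":-1},{"dx":0,"dy":0,"dz":0,"ax":0,"ay":0,"az":0,"grip":-1},{"dx":0,"dy":0,"dz":0,"ax":0,"ay":0,"az":0,"grip":-1}]' 25
python3 -c "
from h import *
go(.517,.0395,.086,109.5);print(manip.get_state()['moment'])"
```

```text
clock: 2.48
position: [0.5123, 0.0394, 0.0807]
ee_rot: [-0.005, 0.58, 0.815, -0.003]
contact_force: [-1.5, 0.0, -0.3]
width: 0.0427
gripper_force: 0.0
clock: 2.9
position: [0.5175, 0.0389, 0.0876]
ee_rot: [0.001, 0.58, 0.815, 0.0]
contact_force: [-2.5, -1.5, 3.2]
width: 0.0136
gripper_force: 28.1
d [ 0.0029 -0.0013  0.0063] a [ 0.0011  0.0008 -0.004 ] rows 0.1 | pos [0.5175 0.0389 0.0876] ang 109.1 q [ -3. -22.] F [-2.5 -1.5  3.2] w 0.0136 t 2.9
[-0.18279891  0.37037212 -0.08122923]
```

```bash
python3 -m jog '[{"dx":0,"dy":0,"dz":0,"ax":0,"ay":0,"az":-0.36,"grip":-1},{"dx":0,"dy":0,"dz":0,"ax":0,"ay":0,"az":-0.36,"grip":-1},{"dx":0,"dy":0,"dz":0,"ax":0,"ay":0,"az":-0.36,"grip":-1},{"dx":0,"dy":0,"dz":0,"ax":0,"ay":0,"az":-0.36,"grip":-1},{"dx":0,"dy":0,"dz":0,"ax":0,"ay":0,"az":-0.36,"grip":-1}]' 40
python3 -m jog '[{"dx":0,"dy":0,"dz":0,"ax":0,"ay":0,"az":-0.36,"grip":-1},{"dx":0,"dy":0,"dz":0,"ax":0,"ay":0,"az":-0.36,"grip":-1},{"dx":0,"dy":0,"dz":0,"ax":0,"ay":0,"az":-0.36,"grip":-1},{"dx":0,"dy":0,"dz":0,"ax":0,"ay":0,"az":-0.36,"grip":-1},{"dx":0,"dy":0,"dz":0,"ax":0,"ay":0,"az":-0.36,"grip":-1}]'
python3 -m jog '[{"dx":0,"dy":0,"dz":0,"ax":0,"ay":0,"az":-0.18,"grip":-1},{"dx":0,"dy":0,"dz":0,"ax":0,"ay":0,"az":-0.18,"grip":-1},{"dx":0,"dy":0,"dz":0,"ax":0,"ay":0,"az":-0.18,"grip":-1},{"dx":0,"dy":0,"dz":0,"ax":0,"ay":0,"az":-0.18,"grip":-1},{"dx":0,"dy":0,"dz":0,"ax":0,"ay":0,"az":-0.18,"grip":-1}]'
python3 -c "
from h import *
go(.517,.0395,.12,190);print(manip.get_state()['moment'])"
```

```text
clock: 3.32
position: [0.5181, 0.0394, 0.0876]
ee_rot: [0.001, 0.327, 0.945, 0.001]
contact_force: [-1.3, -0.2, 2.0]
width: 0.0131
gripper_force: 42.8
clock: 3.73
position: [0.5183, 0.0401, 0.0876]
ee_rot: [0.002, 0.05, 0.999, 0.001]
contact_force: [-0.1, 2.1, 1.9]
width: 0.0131
gripper_force: 42.6
clock: 4.15
position: [0.5183, 0.0403, 0.0877]
ee_rot: [0.002, -0.086, 0.996, 0.001]
contact_force: [0.0, 3.2, 7.1]
width: 0.013
gripper_force: 62.6
d [ 0.0052 -0.0019 -0.1294] a [ 0.0013  0.0025 -0.0019] rows 0.8 | pos [0.5183 0.0403 0.0877] ang -170.2 q [  -3. -103.] F [0.  3.2 7.1] w 0.0130 t 4.15
[ 0.72788469  0.36263143 -1.49722516]
```

```bash
python3 -m jog '[{"dx":0,"dy":0,"dz":0,"ax":0,"ay":0,"az":0,"grip":0.1},{"dx":0,"dy":0,"dz":0,"ax":0,"ay":0,"az":0,"grip":0.1},{"dx":0,"dy":0,"dz":0,"ax":0,"ay":0,"az":0,"grip":0.1},{"dx":0,"dy":0,"dz":-0.1,"ax":0,"ay":0,"az":0,"grip":0.1},{"dx":0,"dy":0,"dz":-0.2,"ax":0,"ay":0,"az":0,"grip":0.1}]'
python3 -m jog '[{"dx":0,"dy":0,"dz":-0.65,"ax":0,"ay":0,"az":-0.39,"grip":0.7},{"dx":0,"dy":0,"dz":-0.65,"ax":0,"ay":0,"az":-0.39,"grip":0.7},{"dx":0,"dy":0,"dz":-0.65,"ax":0,"ay":0,"az":-0.39,"grip":0.7},{"dx":0,"dy":0,"dz":-0.65,"ax":0,"ay":0,"az":-0.39,"grip":0.7},{"dx":0,"dy":0,"dz":-0.65,"ax":0,"ay":0,"az":-0.39,"grip":0.7}]'
python3 -c "
from h import *
s=snap('top','t2.png');im=cv2.imread('pics/t2.png');cv2.imwrite('pics/t2c.png',cv2.resize(im[190:240,265:320],None,fx=7,fy=7,interpolation=3))
go(.514,.2645,.30,-119)"
```

```text
clock: 4.57
position: [0.5155, 0.0389, 0.135]
ee_rot: [-0.002, -0.089, 0.996, -0.0]
contact_force: [0.7, 0.8, -0.2]
width: 0.0467
gripper_force: 0.0
clock: 4.98
position: [0.5209, 0.0386, 0.3069]
ee_rot: [0.007, -0.388, 0.922, -0.004]
contact_force: [0.6, 0.4, 0.6]
width: 0.0726
gripper_force: 0.0
d [-0.6323  0.6453  0.0113] a [-0.0058  0.0029 -0.1691] rows 5.4 | pos [0.5194 0.0387 0.3033] ang -134.2 q [  -3. -139.] F [-0.5 -0.1 -0.2] w 0.0723 t 5.0333
```

View pics/t2c.png

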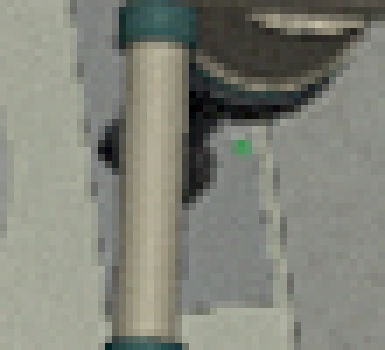

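```bash
python3 -m jog '[{"dx":-0.632,"dy":0.645,"dz":0.01,"ax":0,"ay":0,"az":-0.16,"grip":0.7},{"dx":-0.632,"dy":0.645,"dz":0.01,"ax":0,"ay":0,"az":-0.16,"grip":0.7},{"dx":-0.632,"dy":0.645,"dz":0.01,"ax":0,"ay":0,"az":-0.16,"grip":0.7},{"dx":-0.632,"dy":0.645,"dz":0.01,"ax":0,"ay":0,"az":-0.16,"grip":0.7},{"dx":-0.632,"dy":0.645,"dz":0.01,"ax":0,"ay":0,"az":-0.16,"grip":0.7}]'
python3 -m jog '[{"dx":0,"dy":0,"dz":0,"ax":0,"ay":0,"az":0,"grip":0.7},{"dx":0,"dy":0,"dz":0,"ax":0,"ay":0,"az":0,"grip":0.7}]'
python3 -c "
from h import *
go(.514,.2645,.219,-119)"
```

```text
clock: 5.45
position: [0.5132, 0.2487, 0.2946]
ee_rot: [-0.001, -0.496, 0.868, -0.0]
contact_force: [1.3, 0.0, 1.0]
width: 0.073
gripper_force: 0.0
clock: 5.62
position: [0.513, 0.2492, 0.2942]
ee_rot: [-0.002, -0.498, 0.867, -0.0]
contact_force: [0.8, -0.3, -0.1]
width: 0.0728
gripper_force: 0.0
d [-0.0559  0.027   0.3008] a [ 0.0011 -0.002  -0.0134] rows 1.8 | pos [0.513  0.2492 0.2942] ang -120.2 q [  19. -131.] F [ 0.8 -0.3 -0.1] w 0.0728 t 5.6167
```

```bash
python3 -m jog '[{"dx":-0.056,"dy":0.027,"dz":0,"ax":0,"ay":0,"az":0,"grip":0.7},{"dx":-0.056,"dy":0.027,"dz":0.1,"ax":0,"ay":0,"az":0,"grip":0.7},{"dx":-0.056,"dy":0.027,"dz":0.2,"ax":0,"ay":0,"az":0,"grip":0.7},{"dx":-0.056,"dy":0.027,"dz":0.27,"ax":0,"ay":0,"az":0,"grip":0.7},{"dx":-0.056,"dy":0.027,"dz":0.3,"ax":0,"ay":0,"az":0,"grip":0.7}]'
python3 -m jog '[{"dx":0,"dy":0,"dz":0,"ax":0,"ay":0,"az":0,"grip":-1},{"dx":0,"dy":0,"dz":0,"ax":0,"ay":0,"az":0,"grip":-1},{"dx":0,"dy":0,"dz":0,"ax":0,"ay":0,"az":0,"grip":-1},{"dx":0,"dy":0,"dz":0,"ax":0,"ay":0,"az":0,"grip":-1},{"dx":0,"dy":0,"dz":0,"ax":0,"ay":0,"az":0,"grip":-1}]' 40
python3 -c "
from h import *
go(.514,.2645,.219,-119);print(manip.get_state()['moment'])"
```

```text
clock: 6.03
position: [0.5138, 0.2613, 0.2179]
ee_rot: [-0.003, -0.496, 0.868, 0.0]
contact_force: [0.3, 0.4, 0.1]
width: 0.0727
gripper_force: 0.0
clock: 6.45
position: [0.5139, 0.2639, 0.2228]
ee_rot: [-0.0, -0.497, 0.868, 0.001]
contact_force: [-4.7, 1.2, 2.6]
width: 0.0404
gripper_force: 41.0
d [-0.0025  0.0007  0.0152] a [ 0.0018  0.0007 -0.0156] rows 0.2 | pos [0.5139 0.2639 0.2228] ang -120.4 q [  20. -129.] F [-4.7  1.2  2.6] w 0.0404 t 6.45
[ 0.28519057  0.68688743 -0.0081804 ]
```

```bash
python3 -m jog '[{"dx":0,"dy":0,"dz":-0.004,"ax":0,"ay":0,"az":0.39,"grip":-1},{"dx":0,"dy":0,"dz":-0.004,"ax":0,"ay":0,"az":0.39,"grip":-1},{"dx":0,"dy":0,"dz":-0.004,"ax":0,"ay":0,"az":0.39,"grip":-1},{"dx":0,"dy":0,"dz":-0.004,"ax":0,"ay":0,"az":0.39,"grip":-1},{"dx":0,"dy":0,"dz":-0.004,"ax":0,"ay":0,"az":0.39,"grip":-1}]' 60
python3 -m jog '[{"dx":0,"dy":0,"dz":-0.004,"ax":0,"ay":0,"az":0.39,"grip":-1},{"dx":0,"dy":0,"dz":-0.004,"ax":0,"ay":0,"az":0.39,"grip":-1},{"dx":0,"dy":0,"dz":-0.004,"ax":0,"ay":0,"az":0.39,"grip":-1},{"dx":0,"dy":0,"dz":-0.004,"ax":0,"ay":0,"az":0.39,"grip":-1},{"dx":0,"dy":0,"dz":-0.004,"ax":0,"ay":0,"az":0.39,"grip":-1}]'
python3 -c "
from h import *
go(.514,.2645,.219,-119);print(manip.get_state()['moment'])"
```

```text
clock: 6.87
position: [0.5138, 0.2637, 0.2239]
ee_rot: [-0.001, -0.21, 0.978, 0.001]
contact_force: [-5.7, 1.7, 2.3]
width: 0.0402
gripper_force: 61.0
clock: 7.28
position: [0.5137, 0.2636, 0.2249]
ee_rot: [-0.001, 0.095, 0.995, 0.001]
contact_force: [-4.7, 1.3, 2.3]
width: 0.04
gripper_force: 61.1
d [-0.0005  0.0039  0.0235] a [ 0.0015 -0.0009 -0.7989] rows 10.0 | pos [0.5137 0.2636 0.2249] ang 169.1 q [ 20. -59.] F [-4.7  1.3  2.3] w 0.0400 t 7.2833
[0.02924962 0.875073   0.16614276]
```

Turning well. Continuing the stroke.

```bash
python3 -m jog '[{"dx":0,"dy":0,"dz":-0.004,"ax":0,"ay":0,"az":0.39,"grip":-1},{"dx":0,"dy":0,"dz":-0.004,"ax":0,"ay":0,"az":0.39,"grip":-1},{"dx":0,"dy":0,"dz":-0.004,"ax":0,"ay":0,"az":0.39,"grip":-1},{"dx":0,"dy":0,"dz":-0.004,"ax":0,"ay":0,"az":0.39,"grip":-1},{"dx":0,"dy":0,"dz":-0.004,"ax":0,"ay":0,"az":0.39,"grip":-1}]' 60
python3 -m jog '[{"dx":0,"dy":0,"dz":-0.004,"ax":0,"ay":0,"az":0.39,"grip":-1},{"dx":0,"dy":0,"dz":-0.004,"ax":0,"ay":0,"az":0.39,"grip":-1},{"dx":0,"dy":0,"dz":-0.004,"ax":0,"ay":0,"az":0.39,"grip":-1},{"dx":0,"dy":0,"dz":-0.004,"ax":0,"ay":0,"az":0.39,"grip":-1},{"dx":0,"dy":0,"dz":-0.004,"ax":0,"ay":0,"az":0.39,"grip":-1}]'
python3 -m jog '[{"dx":0,"dy":0,"dz":-0.004,"ax":0,"ay":0,"az":0.39,"grip":-1},{"dx":0,"dy":0,"dz":-0.004,"ax":0,"ay":0,"az":0.39,"grip":-1},{"dx":0,"dy":0,"dz":-0.004,"ax":0,"ay":0,"az":0.39,"grip":-1},{"dx":0,"dy":0,"dz":-0.004,"ax":0,"ay":0,"az":0.39,"grip":-1},{"dx":0,"dy":0,"dz":-0.004,"ax":0,"ay":0,"az":0.39,"grip":-1}]'
python3 -m jog '[{"dx":0,"dy":0,"dz":-0.004,"ax":0,"ay":0,"az":0.39,"grip":-1},{"dx":0,"dy":0,"dz":-0.004,"ax":0,"ay":0,"az":0.39,"grip":-1},{"dx":0,"dy":0,"dz":-0.004,"ax":0,"ay":0,"az":0.39,"grip":-1},{"dx":0,"dy":0,"dz":-0.004,"ax":0,"ay":0,"az":0.39,"grip":-1},{"dx":0,"dy":0,"dz":-0.004,"ax":0,"ay":0,"az":0.39,"grip":-1}]'
python3 -c "
from h import *
go(.514,.2645,.219,-119);print(manip.get_state()['moment'])"
```

```text
clock: 7.7
position: [0.5135, 0.2635, 0.2258]
ee_rot: [-0.001, 0.391, 0.92, 0.0]
contact_force: [-5.0, 1.4, 2.8]
width: 0.0401
gripper_force: 61.2
clock: 8.12
position: [0.5133, 0.2637, 0.2268]
ee_rot: [-0.002, 0.65, 0.76, -0.0]
contact_force: [-6.1, 1.8, 2.5]
width: 0.0401
gripper_force: 61.3
clock: 8.53
position: [0.5133, 0.2639, 0.2278]
ee_rot: [-0.002, 0.849, 0.528, -0.001]
contact_force: [-4.7, 2.0, 3.1]
width: 0.04
gripper_force: 61.2
clock: 8.95
position: [0.5134, 0.2641, 0.2288]
ee_rot: [-0.002, 0.969, 0.248, -0.001]
contact_force: [-4.8, 2.0, 3.6]
width: 0.0401
gripper_force: 61.1
d [ 0.0029 -0.0002  0.0393] a [1.000e-04 3.300e-03 1.641e+00] rows 20.6 | pos [0.5134 0.2641 0.2288] ang 28.7 q [20. 81.] F [-4.8  2.   3.6] w 0.0401 t 8.95
[0.46753474 1.03502744 0.17499546]
```

```bash
python3 -m jog '[{"dx":0,"dy":0,"dz":-0.004,"ax":0,"ay":0,"az":0.39,"grip":-1},{"dx":0,"dy":0,"dz":-0.004,"ax":0,"ay":0,"az":0.39,"grip":-1},{"dx":0,"dy":0,"dz":-0.004,"ax":0,"ay":0,"az":0.39,"grip":-1},{"dx":0,"dy":0,"dz":-0.004,"ax":0,"ay":0,"az":0.39,"grip":-1},{"dx":0,"dy":0,"dz":-0.004,"ax":0,"ay":0,"az":0.39,"grip":-1}]'
python3 -m jog '[{"dx":0,"dy":0,"dz":0,"ax":0,"ay":0,"az":0,"grip":0.6},{"dx":0,"dy":0,"dz":0,"ax":0,"ay":0,"az":0,"grip":0.6},{"dx":0,"dy":0,"dz":0,"ax":0,"ay":0,"az":0,"grip":0.6},{"dx":0,"dy":0,"dz":0,"ax":0,"ay":0,"az":-0.07,"grip":0.6},{"dx":0,"dy":0,"dz":0,"ax":0,"ay":0,"az":-0.14,"grip":0.6}]'
python3 -m jog '[{"dx":0,"dy":0,"dz":0,"ax":0,"ay":0,"az":-0.39,"grip":0.6},{"dx":0,"dy":0,"dz":0,"ax":0,"ay":0,"az":-0.39,"grip":0.6},{"dx":0,"dy":0,"dz":0,"ax":0,"ay":0,"az":-0.39,"grip":0.6},{"dx":0,"dy":0,"dz":0,"ax":0,"ay":0,"az":-0.39,"grip":0.6},{"dx":0,"dy":0,"dz":0,"ax":0,"ay":0,"az":-0.39,"grip":0.6}]'
python3 -m jog '[{"dx":0,"dy":0,"dz":0,"ax":0,"ay":0,"az":-0.39,"grip":0.6},{"dx":0,"dy":0,"dz":0,"ax":0,"ay":0,"az":-0.39,"grip":0.6},{"dx":0,"dy":0,"dz":0,"ax":0,"ay":0,"az":-0.39,"grip":0.6},{"dx":0,"dy":0,"dz":0,"ax":0,"ay":0,"az":-0.39,"grip":0.6},{"dx":0,"dy":0,"dz":0,"ax":0,"ay":0,"az":-0.39,"grip":0.6}]'
python3 -m jog '[{"dx":0,"dy":0,"dz":0,"ax":0,"ay":0,"az":-0.39,"grip":0.6},{"dx":0,"dy":0,"dz":0,"ax":0,"ay":0,"az":-0.39,"grip":0.6},{"dx":0,"dy":0,"dz":0,"ax":0,"ay":0,"az":-0.39,"grip":0.6},{"dx":0,"dy":0,"dz":0,"ax":0,"ay":0,"az":-0.39,"grip":0.6},{"dx":0,"dy":0,"dz":0,"ax":0,"ay":0,"az":-0.39,"grip":0.6}]'
python3 -m jog '[{"dx":0,"dy":0,"dz":0,"ax":0,"ay":0,"az":-0.39,"grip":0.6},{"dx":0,"dy":0,"dz":0,"ax":0,"ay":0,"az":-0.39,"grip":0.6},{"dx":0,"dy":0,"dz":0,"ax":0,"ay":0,"az":-0.39,"grip":0.6},{"dx":0,"dy":0,"dz":0,"ax":0,"ay":0,"az":-0.39,"grip":0.6},{"dx":0,"dy":0,"dz":0,"ax":0,"ay":0,"az":-0.39,"grip":0.6}]'
python3 -m jog '[{"dx":0,"dy":0,"dz":0,"ax":0,"ay":0,"az":-0.39,"grip":0.6},{"dx":0,"dy":0,"dz":0,"ax":0,"ay":0,"az":-0.39,"grip":0.6},{"dx":0,"dy":0,"dz":0,"ax":0,"ay":0,"az":-0.39,"grip":0.6},{"dx":0,"dy":0,"dz":0,"ax":0,"ay":0,"az":-0.39,"grip":0.6},{"dx":0,"dy":0,"dz":0,"ax":0,"ay":0,"az":-0.39,"grip":0.6}]'
python3 -c "
from h import *
go(.514,.2645,.2295,0);print(manip.get_state()['moment'])"
```

```text
clock: 9.37
position: [0.5136, 0.2641, 0.2298]
ee_rot: [-0.001, 0.998, -0.056, -0.001]
contact_force: [-6.2, 2.0, 1.9]
width: 0.0399
gripper_force: 61.2
clock: 9.78
position: [0.5161, 0.2629, 0.2289]
ee_rot: [-0.0, 0.998, 0.06, 0.001]
contact_force: [-0.0, 0.1, -0.2]
width: 0.0684
gripper_force: 0.0
clock: 10.2
position: [0.5161, 0.2629, 0.2288]
ee_rot: [0.0, 0.933, 0.359, 0.001]
contact_force: [0.3, -1.0, 1.0]
width: 0.0683
gripper_force: 0.0
clock: 10.62
position: [0.516, 0.2628, 0.2288]
ee_rot: [0.0, 0.782, 0.623, 0.001]
contact_force: [0.0, -0.1, 0.1]
width: 0.0678
gripper_force: 0.0
clock: 11.03
position: [0.5161, 0.2629, 0.2288]
ee_rot: [0.001, 0.557, 0.83, 0.001]
contact_force: [0.2, -0.1, 0.6]
width: 0.0681
gripper_force: 0.0
clock: 11.45
position: [0.516, 0.2629, 0.2288]
ee_rot: [0.001, 0.281, 0.96, 0.0]
contact_force: [-0.2, -0.3, -0.1]
width: 0.0683
gripper_force: 0.0
clock: 11.87
position: [0.516, 0.2629, 0.2288]
ee_rot: [0.001, -0.021, 1.0, 0.0]
contact_force: [0.7, 0.3, -0.3]
width: 0.0681
gripper_force: 0.0
d [ 0.0079  0.0069 -0.0027] a [-1.7000e-03  0.0000e+00 -1.9729e+00] rows 24.8 | pos [0.516  0.2629 0.2288] ang -177.6 q [ 20. -72.] F [ 0.7  0.3 -0.3] w 0.0681 t 11.8667
[-0.04416435  0.03422759 -0.01317853]
```

```bash
python3 -m jog '[{"dx":0.01,"dy":0.005,"dz":0,"ax":0,"ay":0,"az":0,"grip":-1},{"dx":0.01,"dy":0.005,"dz":0,"ax":0,"ay":0,"az":0,"grip":-1},{"dx":0.01,"dy":0.005,"dz":0,"ax":0,"ay":0,"az":0,"grip":-1},{"dx":0.01,"dy":0.005,"dz":0,"ax":0,"ay":0,"az":0,"grip":-1},{"dx":0.01,"dy":0.005,"dz":0,"ax":0,"ay":0,"az":0,"grip":-1}]' 50
python3 -m jog '[{"dx":0,"dy":0,"dz":-0.004,"ax":0,"ay":0,"az":0.39,"grip":-1},{"dx":0,"dy":0,"dz":-0.004,"ax":0,"ay":0,"az":0.39,"grip":-1},{"dx":0,"dy":0,"dz":-0.004,"ax":0,"ay":0,"az":0.39,"grip":-1},{"dx":0,"dy":0,"dz":-0.004,"ax":0,"ay":0,"az":0.39,"grip":-1},{"dx":0,"dy":0,"dz":-0.004,"ax":0,"ay":0,"az":0.39,"grip":-1}]'
python3 -m jog '[{"dx":0,"dy":0,"dz":-0.004,"ax":0,"ay":0,"az":0.39,"grip":-1},{"dx":0,"dy":0,"dz":-0.004,"ax":0,"ay":0,"az":0.39,"grip":-1},{"dx":0,"dy":0,"dz":-0.004,"ax":0,"ay":0,"az":0.39,"grip":-1},{"dx":0,"dy":0,"dz":-0.004,"ax":0,"ay":0,"az":0.39,"grip":-1},{"dx":0,"dy":0,"dz":-0.004,"ax":0,"ay":0,"az":0.39,"grip":-1}]'
python3 -m jog '[{"dx":0,"dy":0,"dz":-0.004,"ax":0,"ay":0,"az":0.39,"grip":-1},{"dx":0,"dy":0,"dz":-0.004,"ax":0,"ay":0,"az":0.39,"grip":-1},{"dx":0,"dy":0,"dz":-0.004,"ax":0,"ay":0,"az":0.39,"grip":-1},{"dx":0,"dy":0,"dz":-0.004,"ax":0,"ay":0,"az":0.39,"grip":-1},{"dx":0,"dy":0,"dz":-0.004,"ax":0,"ay":0,"az":0.39,"grip":-1}]'
python3 -m jog '[{"dx":0,"dy":0,"dz":-0.004,"ax":0,"ay":0,"az":0.39,"grip":-1},{"dx":0,"dy":0,"dz":-0.004,"ax":0,"ay":0,"az":0.39,"grip":-1},{"dx":0,"dy":0,"dz":-0.004,"ax":0,"ay":0,"az":0.39,"grip":-1},{"dx":0,"dy":0,"dz":-0.004,"ax":0,"ay":0,"az":0.39,"grip":-1},{"dx":0,"dy":0,"dz":-0.004,"ax":0,"ay":0,"az":0.39,"grip":-1}]'
python3 -c "
from h import *
go(.514,.2645,.219,-119);print(manip.get_state()['moment'])"
```

```text
clock: 12.28
position: [0.5129, 0.2641, 0.2288]
ee_rot: [0.0, -0.017, 1.0, -0.0]
contact_force: [-0.9, -0.0, 4.0]
width: 0.0405
gripper_force: 50.3
clock: 12.7
position: [0.513, 0.2643, 0.2298]
ee_rot: [0.0, 0.287, 0.958, 0.0]
contact_force: [-0.6, 0.3, 4.7]
width: 0.0403
gripper_force: 50.8
clock: 13.12
position: [0.5132, 0.2644, 0.2308]
ee_rot: [0.0, 0.563, 0.827, 0.001]
contact_force: [-0.4, 0.2, 3.9]
width: 0.0403
gripper_force: 50.9
clock: 13.53
position: [0.5134, 0.2645, 0.2318]
ee_rot: [0.0, 0.786, 0.618, 0.001]
contact_force: [0.5, -0.3, 4.3]
width: 0.0406
gripper_force: 50.9
clock: 13.95
position: [0.5137, 0.2643, 0.2328]
ee_rot: [0.0, 0.936, 0.353, 0.001]
contact_force: [-0.2, -0.0, 2.8]
width: 0.0404
gripper_force: 50.9
d [0.0015 0.0001 0.0551] a [-1.500e-03 -1.600e-03  1.781e+00] rows 22.4 | pos [0.5137 0.2643 0.2328] ang 41.3 q [20. 69.] F [-0.2 -0.   2.8] w 0.0404 t 13.95
[-0.05928185 -0.06325498  0.19027058]
```

```bash
python3 -m jog '[{"dx":0,"dy":0,"dz":-0.002,"ax":0,"ay":0,"az":0.06,"grip":-1},{"dx":0,"dy":0,"dz":-0.002,"ax":0,"ay":0,"az":0.1,"grip":-1},{"dx":0,"dy":0,"dz":-0.002,"ax":0,"ay":0,"az":0.14,"grip":-1},{"dx":0,"dy":0,"dz":-0.002,"ax":0,"ay":0,"az":0.16,"grip":-1},{"dx":0,"dy":0,"dz":-0.002,"ax":0,"ay":0,"az":0.16,"grip":-1}]'
python3 -c "
from h import *
go(.514,.2645,.219,-119);print(manip.get_state()['moment'])"
python3 -m jog '[{"dx":0,"dy":0,"dz":-0.001,"ax":0,"ay":0,"az":0.04,"grip":-1},{"dx":0,"dy":0,"dz":-0.001,"ax":0,"ay":0,"az":0.08,"grip":-1},{"dx":0,"dy":0,"dz":-0.001,"ax":0,"ay":0,"az":0.1,"grip":-1},{"dx":0,"dy":0,"dz":-0.001,"ax":0,"ay":0,"az":0.1,"grip":-1},{"dx":0,"dy":0,"dz":-0.001,"ax":0,"ay":0,"az":0.1,"grip":-1}]'
python3 -c "
from h import *
go(.514,.2645,.219,-119);print(manip.get_state()['moment'])"
```

```text
clock: 14.37
position: [0.5137, 0.2642, 0.2332]
ee_rot: [0.0, 0.972, 0.235, 0.001]
contact_force: [0.9, -0.0, 2.3]
width: 0.0403
gripper_force: 51.1
d [ 0.0015 -0.0007  0.0567] a [-1.5000e-03 -1.3000e-03  1.6242e+00] rows 20.4 | pos [0.5137 0.2642 0.2332] ang 27.2 q [20. 83.] F [ 0.9 -0.   2.3] w 0.0403 t 14.3667
[-0.21331442 -0.10184483 -0.06931306]
clock: 14.78
position: [0.5136, 0.2641, 0.2333]
ee_rot: [0.0, 0.987, 0.16, 0.001]
contact_force: [1.8, -0.3, 2.5]
width: 0.0402
gripper_force: 51.1
d [ 0.0018 -0.0011  0.0574] a [-1.2000e-03 -1.6000e-03  1.5274e+00] rows 19.2 | pos [0.5136 0.2641 0.2333] ang 18.5 q [20. 92.] F [ 1.8 -0.3  2.5] w 0.0402 t 14.7833
[-0.24246522 -0.34949996  1.60976321]
```

```bash
python3 -m jog '[{"dx":0,"dy":0,"dz":0,"ax":0,"ay":0,"az":0,"grip":0.5},{"dx":0,"dy":0,"dz":0,"ax":0,"ay":0,"az":0,"grip":0.5},{"dx":0,"dy":0,"dz":0,"ax":0,"ay":0,"az":0,"grip":0.5},{"dx":0,"dy":0,"dz":-0.1,"ax":0,"ay":0,"az":0,"grip":0.5},{"dx":0,"dy":0,"dz":-0.2,"ax":0,"ay":0,"az":0,"grip":0.5}]'
python3 -m jog '[{"dx":0,"dy":0,"dz":-0.25,"ax":0,"ay":0,"az":0,"grip":0.5},{"dx":-0.3,"dy":0.5,"dz":-0.3,"ax":0,"ay":0,"az":0,"grip":0.5},{"dx":-0.3,"dy":0.5,"dz":-0.3,"ax":0,"ay":0,"az":0,"grip":0.5},{"dx":-0.3,"dy":0.5,"dz":-0.3,"ax":0,"ay":0,"az":0,"grip":0.5},{"dx":-0.3,"dy":0.5,"dz":-0.3,"ax":0,"ay":0,"az":0,"grip":0.5}]'
python3 - <<'E'
from h import *
t=snap('top','t3.png');s=snap('scene','s3.png')
cs=cent(s,red,(205,170,245,190)); ct=cent(t,red,(195,165,235,195)); print(cs,ct)
print(ray(s,cs[0],.2425)); 
if ct[1]>8: print(ray(t,ct[0],.2425),tri(t,ct[0],s,cs[0]))
a=cv2.resize(cv2.imread('pics/t3.png')[160:260,180:320],(400,286),interpolation=3)
b=cv2.resize(cv2.imread('pics/s3.png')[165:260,200:340],(400,286),interpolation=3)
cv2.imwrite('pics/c3.png',np.hstack([a,b])); go(.605,.317,.33,29.8)
E
```

```text
clock: 15.2
position: [0.5112, 0.2637, 0.2814]
ee_rot: [0.0, 0.987, 0.158, -0.003]
contact_force: [0.6, 0.6, -0.4]
width: 0.0641
gripper_force: 0.0
clock: 15.62
position: [0.4793, 0.1192, 0.359]
ee_rot: [0.001, 0.988, 0.157, -0.0]
contact_force: [1.2, -0.8, 1.0]
width: 0.0638
gripper_force: 0.0
(array([220.10714286, 179.57142857]), np.int32(28)) (array([208.48, 179.  ]), np.int32(25))
[0.60154667 0.31687696 0.2425    ]
[0.60667134 0.31597622 0.2425    ] (array([0.6059074 , 0.31514812, 0.24104682]), np.float64(0.002942591181085829))
d [ 0.7201 -0.5993  0.1174] a [ 0.001  -0.0007 -0.1318] rows 5.7 | pos [0.4798 0.119  0.3594] ang 17.9 q [ 6. 78.] F [ 0.7  0.7 -0.1] w 0.0642 t 15.7167
```

View pics/c3.png

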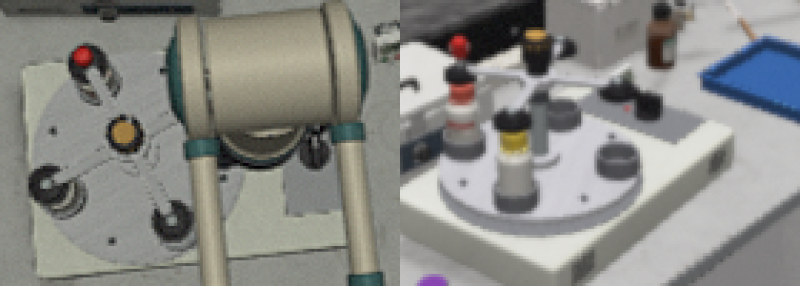

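The left crop has the knob at (83,57), with the spider still at 0 and raised. The right crop shows the selector turned, with the red mark in front of its pointer, and both bottles standing. Next I'll grip the knob.

```bash
python3 -m jog '[{"dx":0.72,"dy":-0.6,"dz":0.11,"ax":0,"ay":0,"az":-0.13,"grip":0.3},{"dx":0.72,"dy":-0.6,"dz":0.11,"ax":0,"ay":0,"az":-0.13,"grip":0.3},{"dx":0.72,"dy":-0.6,"dz":0.11,"ax":0,"ay":0,"az":-0.13,"grip":0.3},{"dx":0.72,"dy":-0.6,"dz":0.11,"ax":0,"ay":0,"az":-0.13,"grip":0.3},{"dx":0.72,"dy":-0.6,"dz":0.11,"ax":0,"ay":0,"az":-0.13,"grip":0.3}]'
python3 -m jog '[{"dx":0,"dy":0,"dz":0,"ax":0,"ay":0,"az":0,"grip":0.3},{"dx":0,"dy":0,"dz":0,"ax":0,"ay":0,"az":0,"grip":0.3},{"dx":0,"dy":0,"dz":0,"ax":0,"ay":0,"az":0,"grip":0.3}]'
python3 -c "
from h import *
go(.605,.3165,.226,29.8)"
```

```text
clock: 16.13
position: [0.5904, 0.3003, 0.3325]
ee_rot: [-0.0, 0.966, 0.258, -0.001]
contact_force: [0.3, 0.0, -0.0]
width: 0.0555
gripper_force: 0.0
clock: 16.38
position: [0.5896, 0.2982, 0.3324]
ee_rot: [0.0, 0.966, 0.259, -0.001]
contact_force: [-0.6, -0.2, 0.1]
width: 0.0556
gripper_force: 0.0
d [ 0.0913 -0.0324  0.4252] a [-0.0003  0.0018  0.002 ] rows 2.6 | pos [0.5896 0.2982 0.3324] ang 30.0 q [21. 81.] F [-0.6 -0.2  0.1] w 0.0556 t 16.3833
```

```bash
python3 -m jog '[{"dx":0.091,"dy":-0.032,"dz":0.05,"ax":0,"ay":0,"az":0,"grip":0.3},{"dx":0.091,"dy":-0.032,"dz":0.2,"ax":0,"ay":0,"az":0,"grip":0.3},{"dx":0.091,"dy":-0.032,"dz":0.32,"ax":0,"ay":0,"az":0,"grip":0.3},{"dx":0.091,"dy":-0.032,"dz":0.4,"ax":0,"ay":0,"az":0,"grip":0.3},{"dx":0.091,"dy":-0.032,"dz":0.425,"ax":0,"ay":0,"az":0,"grip":0.3}]'
python3 -m jog '[{"dx":0,"dy":0,"dz":0,"ax":0,"ay":0,"az":0,"grip":-1},{"dx":0,"dy":0,"dz":0,"ax":0,"ay":0,"az":0,"grip":-1},{"dx":0,"dy":0,"dz":0,"ax":0,"ay":0,"az":0,"grip":-1},{"dx":0,"dy":0,"dz":0,"ax":0,"ay":0,"az":0,"grip":-1},{"dx":0,"dy":0,"dz":0,"ax":0,"ay":0,"az":0,"grip":-1}]' 30
python3 - <<'E'
from h import *
go(.605,.3165,.226,29.8)
s=manip.get_state();M=R.from_quat(np.roll(s['ee_rot'],-1)).as_matrix();p=s['position']; c=np.array([.5136,.2643,p[2]])
a0=np.arctan2(*(p-c)[1::-1]); r=np.hypot(*(p-c)[:2]); print(np.degrees(a0),r)
for k in (1,2,3,4,5,6,7,8,9):
    b=a0+np.radians(5.2*k); t=c+r*np.array([np.cos(b),np.sin(b),0]); print(k,np.round(M.T@(t-p)/.25,3), -round(5.2*k/90,3))
E
```

```text
clock: 16.8
position: [0.6032, 0.3139, 0.2242]
ee_rot: [0.0, 0.966, 0.258, -0.003]
contact_force: [-0.7, 0.5, -0.8]
width: 0.0555
gripper_force: 0.0
clock: 17.22
position: [0.6069, 0.3159, 0.2297]
ee_rot: [0.0, 0.966, 0.258, 0.002]
contact_force: [1.5, -0.4, 2.7]
width: 0.0215
gripper_force: 30.9
d [-0.0056 -0.0059  0.0146] a [ 0.0007 -0.0026  0.0014] rows 0.1 | pos [0.6069 0.3159 0.2297] ang 29.9 q [22. 82.] F [ 1.5 -0.4  2.7] w 0.0215 t 17.2167
28.937770338616946 0.1066582362293854
1 [-0.001 -0.039 -0.   ] -0.058
2 [-0.006 -0.077 -0.   ] -0.116
3 [-0.014 -0.115 -0.   ] -0.173
4 [-0.025 -0.152 -0.   ] -0.231
5 [-0.04  -0.188 -0.   ] -0.289
6 [-0.058 -0.222 -0.   ] -0.347
7 [-0.079 -0.255 -0.001] -0.404
8 [-0.103 -0.285 -0.001] -0.462
9 [-0.129 -0.313 -0.001] -0.52
```

```bash
python3 -m jog '[{"dx":-0.001,"dy":-0.039,"dz":0,"ax":0,"ay":0,"az":-0.058,"grip":-1},{"dx":-0.006,"dy":-0.077,"dz":0,"ax":0,"ay":0,"az":-0.116,"grip":-1},{"dx":-0.014,"dy":-0.115,"dz":0,"ax":0,"ay":0,"az":-0.173,"grip":-1},{"dx":-0.025,"dy":-0.152,"dz":0,"ax":0,"ay":0,"az":-0.231,"grip":-1},{"dx":-0.04,"dy":-0.188,"dz":0,"ax":0,"ay":0,"az":-0.289,"grip":-1}]' 35
python3 -m jog '[{"dx":-0.001,"dy":-0.039,"dz":0,"ax":0,"ay":0,"az":-0.058,"grip":-1},{"dx":-0.006,"dy":-0.077,"dz":0,"ax":0,"ay":0,"az":-0.116,"grip":-1},{"dx":-0.014,"dy":-0.115,"dz":0,"ax":0,"ay":0,"az":-0.173,"grip":-1},{"dx":-0.025,"dy":-0.145,"dz":0,"ax":0,"ay":0,"az":-0.22,"grip":-1},{"dx":-0.025,"dy":-0.145,"dz":0,"ax":0,"ay":0,"az":-0.22,"grip":-1}]'
python3 - <<'E'
from h import *
go(.605,.3165,.226,29.8)
p=manip.get_state()['position'];print(np.degrees(np.arctan2(p[1]-.2643,p[0]-.5136)),manip.get_state()['moment'])
E
```

```text
clock: 17.63
position: [0.5745, 0.352, 0.2293]
ee_rot: [0.0, 0.882, 0.471, 0.002]
contact_force: [0.2, -0.4, 3.2]
width: 0.0215
gripper_force: 34.4
clock: 18.05
position: [0.541, 0.3674, 0.2296]
ee_rot: [0.001, 0.789, 0.615, 0.003]
contact_force: [2.5, 0.3, 2.3]
width: 0.0214
gripper_force: 34.4
d [-0.1351  0.2981  0.0156] a [ 0.0022 -0.0029  0.512 ] rows 6.4 | pos [0.541  0.3674 0.2296] ang 75.9 q [28. 42.] F [2.5 0.3 2.3] w 0.0214 t 18.05
75.14627194643519 [ 0.01638655 -0.31410323  0.04496048]
```

```bash
python3 -m jog '[{"dx":0,"dy":0,"dz":0,"ax":0,"ay":0,"az":0,"grip":0.3},{"dx":0,"dy":0,"dz":0,"ax":0,"ay":0,"az":0,"grip":0.3},{"dx":0,"dy":0,"dz":0,"ax":0,"ay":0,"az":0,"grip":0.3},{"dx":0,"dy":0,"dz":-0.1,"ax":0,"ay":0,"az":0,"grip":0.3},{"dx":0,"dy":0,"dz":-0.25,"ax":0,"ay":0,"az":0,"grip":0.3}]'
python3 -m jog '[{"dx":0,"dy":0,"dz":-0.15,"ax":0,"ay":0,"az":0,"grip":0.6},{"dx":-0.5,"dy":0.6,"dz":-0.3,"ax":0,"ay":0,"az":0,"grip":0.6},{"dx":-0.5,"dy":0.6,"dz":-0.3,"ax":0,"ay":0,"az":0,"grip":0.6},{"dx":-0.5,"dy":0.6,"dz":-0.3,"ax":0,"ay":0,"az":0,"grip":0.6},{"dx":-0.5,"dy":0.6,"dz":-0.3,"ax":0,"ay":0,"az":0,"grip":0.6}]'
python3 -m jog '[{"dx":-0.5,"dy":0.6,"dz":0,"ax":0,"ay":0,"az":0,"grip":0.6},{"dx":-0.5,"dy":0.6,"dz":0,"ax":0,"ay":0,"az":0,"grip":0.6},{"dx":-0.5,"dy":0.6,"dz":0,"ax":0,"ay":0,"az":0,"grip":0.6},{"dx":-0.5,"dy":0.6,"dz":0,"ax":0,"ay":0,"az":0,"grip":0.6},{"dx":-0.5,"dy":0.6,"dz":0,"ax":0,"ay":0,"az":0,"grip":0.6}]'
python3 - <<'E'
from h import *
go(.605,.3165,.226,29.8)
t=snap('top','t4.png');s=snap('scene','s4.png')
a=cv2.resize(cv2.imread('pics/t4.png')[160:260,180:320],(400,286),interpolation=3)
b=cv2.resize(cv2.imread('pics/s4.png')[165:260,200:340],(400,286),interpolation=3)
cv2.imwrite('pics/c4.png',np.hstack([a,b]))
E
```

```text
clock: 18.47
position: [0.5382, 0.3653, 0.2854]
ee_rot: [-0.001, 0.79, 0.613, -0.006]
contact_force: [0.6, 0.3, 0.5]
width: 0.0553
gripper_force: 0.0
clock: 18.88
position: [0.6369, 0.2329, 0.3591]
ee_rot: [-0.0, 0.789, 0.614, -0.0]
contact_force: [1.1, 0.7, 0.1]
width: 0.0678
gripper_force: 0.0
clock: 19.3
position: [0.7527, 0.0718, 0.3573]
ee_rot: [0.0, 0.791, 0.612, -0.001]
contact_force: [-0.3, 0.5, -0.5]
width: 0.0681
gripper_force: 0.0
d [ 0.8005 -0.8164  0.5249] a [-2.000e-04  1.200e-03  5.079e-01] rows 7.5 | pos [0.7527 0.0718 0.3573] ang 75.5 q [ 0. 15.] F [-0.3  0.5 -0.5] w 0.0681 t 19.3
```

View pics/c4.png

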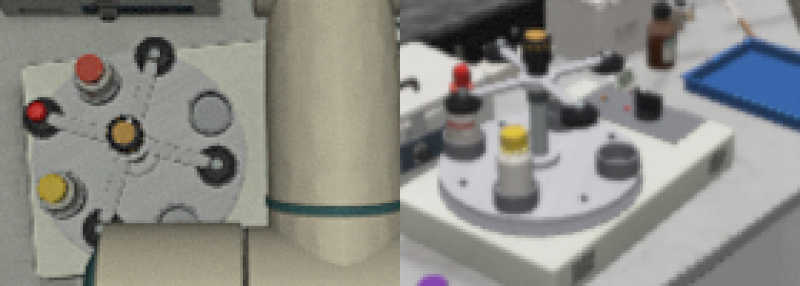

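The crop shows the arms standing between the bottle places. Two bottles remain, the red cap at (89,68) and the yellow cap at (54,188), and the other two cups are empty.

```bash
python3 - <<'E'
from h import *
np.set_printoptions(precision=4,suppress=True)
t=snap('top');s=snap('scene')
yel=lambda r,g,b:(r>150)&(g>110)&(b<90)
yt=cent(t,yel,(190,215,215,240)); ys=cent(s,yel,(225,195,260,225)); print(yt,ys,tri(t,yt[0],s,ys[0]), tri(t,yt[0],s,(239.9,208.9)))
rt=cent(t,lambda r,g,b:(r>130)&(g<110)&(b<100)&(r>g+60),(205,172,222,195)); print(rt)
for z in (.19,.197,.205): print(z,ray(t,yt[0],z),ray(t,rt[0],z))
P,c,L,a,b=tray(t);print('tray',P,c,L,np.degrees([a,b]))
go(.605,.316,.33,119.5)
E
```

```text
(array([197.3281, 225.1562]), np.int32(64)) (array([239.3103, 209.069 ]), np.int32(29)) (array([0.4614, 0.3564, 0.1856]), np.float64(0.003011996979814477)) (array([0.4606, 0.3557, 0.1864]), np.float64(0.004901783261584051))
(array([210.7937, 183.0159]), np.int32(63))
0.19 [0.4621 0.3567 0.19  ] [0.6052 0.3156 0.19  ]
0.197 [0.4613 0.3555 0.197 ] [0.6036 0.3146 0.197 ]
0.205 [0.4604 0.3541 0.205 ] [0.6018 0.3135 0.205 ]
tray [[ 0.357  -0.1787]
 [ 0.6253 -0.1692]
 [ 0.6326 -0.3769]
 [ 0.3638 -0.3896]] [ 0.4947 -0.2786] [0.2685 0.2079 0.2691 0.211 ] [-177.6363   91.9086]
d [ 0.7884 -0.806   0.1113] a [-0.0018 -0.0008 -0.4877] rows 6.8 | pos [0.7512 0.075  0.3572] ang 75.6 q [ 0. 15.] F [-0.5 -0.3  0.5] w 0.0683 t 19.5
```

```bash
python3 -m jog '[{"dx":0.5,"dy":-0.5,"dz":0.1,"ax":0,"ay":0,"az":-0.38,"grip":0.6},{"dx":0.5,"dy":-0.5,"dz":0.1,"ax":0,"ay":0,"az":-0.38,"grip":0.6},{"dx":0.5,"dy":-0.5,"dz":0.1,"ax":0,"ay":0,"az":-0.38,"grip":0.6},{"dx":0.5,"dy":-0.5,"dz":0.1,"ax":0,"ay":0,"az":-0.38,"grip":0.6},{"dx":0.5,"dy":-0.5,"dz":0.1,"ax":0,"ay":0,"az":-0.38,"grip":0.6}]'
python3 -c "
from h import *
go(.605,.3155,.30,119.5)"
```

```text
clock: 19.92
position: [0.655, 0.2351, 0.3341]
ee_rot: [-0.003, 0.569, 0.823, 0.001]
contact_force: [-0.9, 0.2, 0.9]
width: 0.0683
gripper_force: 0.0
d [ 0.3709 -0.0732  0.1386] a [-0.001  -0.0034 -0.098 ] rows 2.4 | pos [0.655  0.2351 0.3341] ang 110.7 q [14. -7.] F [-0.9  0.2  0.9] w 0.0683 t 19.9167
```

```bash
python3 -m jog '[{"dx":0.371,"dy":-0.073,"dz":0.0,"ax":0,"ay":0,"az":-0.098,"grip":0.6},{"dx":0.371,"dy":-0.073,"dz":0,"ax":0,"ay":0,"az":-0.098,"grip":0.6},{"dx":0.371,"dy":-0.073,"dz":0,"ax":0,"ay":0,"az":-0.098,"grip":0.6},{"dx":0.371,"dy":-0.073,"dz":0.138,"ax":0,"ay":0,"az":-0.098,"grip":0.6},{"dx":0.371,"dy":-0.073,"dz":0.138,"ax":0,"ay":0,"az":-0.098,"grip":0.6}]'
python3 -m jog '[{"dx":0,"dy":0,"dz":0,"ax":0,"ay":0,"az":0,"grip":0.6},{"dx":0,"dy":0,"dz":0,"ax":0,"ay":0,"az":0,"grip":0.6}]'
python3 -c "
from h import *
go(.605,.3155,.134,119.5)"
```

```text
clock: 20.33
position: [0.6065, 0.3102, 0.2941]
ee_rot: [-0.004, 0.508, 0.862, -0.004]
contact_force: [-0.1, -1.1, -2.1]
width: 0.0685
gripper_force: 0.0
clock: 20.5
position: [0.6118, 0.3091, 0.3004]
ee_rot: [0.0, 0.509, 0.861, 0.0]
contact_force: [1.0, -0.1, 0.1]
width: 0.0685
gripper_force: 0.0
d [ 0.0356 -0.0121  0.6656] a [ 0.0005  0.0002 -0.0082] rows 4.0 | pos [0.6118 0.3091 0.3004] ang 118.8 q [21. -8.] F [ 1.  -0.1  0.1] w 0.0685 t 20.5
```

```bash
python3 -m jog '[{"dx":0.036,"dy":-0.012,"dz":0.0,"ax":0,"ay":0,"az":-0.008,"grip":0.6},{"dx":0.036,"dy":-0.012,"dz":0.08,"ax":0,"ay":0,"az":-0.008,"grip":0.6},{"dx":0.036,"dy":-0.012,"dz":0.16,"ax":0,"ay":0,"az":-0.008,"grip":0.6},{"dx":0.036,"dy":-0.012,"dz":0.24,"ax":0,"ay":0,"az":-0.008,"grip":0.6},{"dx":0.036,"dy":-0.012,"dz":0.32,"ax":0,"ay":0,"az":-0.008,"grip":0.6}]'
python3 -m jog '[{"dx":0,"dy":0,"dz":0.1,"ax":0,"ay":0,"az":0,"grip":0.6},{"dx":0,"dy":0,"dz":0.2,"ax":0,"ay":0,"az":0,"grip":0.6},{"dx":0,"dy":0,"dz":0.28,"ax":0,"ay":0,"az":0,"grip":0.6},{"dx":0,"dy":0,"dz":0.33,"ax":0,"ay":0,"az":0,"grip":0.6},{"dx":0,"dy":0,"dz":0.345,"ax":0,"ay":0,"az":0,"grip":0.6}]'
python3 -m jog '[{"dx":0,"dy":0,"dz":0,"ax":0,"ay":0,"az":0,"grip":-1},{"dx":0,"dy":0,"dz":0,"ax":0,"ay":0,"az":0,"grip":-1},{"dx":0,"dy":0,"dz":0,"ax":0,"ay":0,"az":0,"grip":-1},{"dx":0,"dy":0,"dz":0,"ax":0,"ay":0,"az":0,"grip":-1},{"dx":0,"dy":0,"dz":0,"ax":0,"ay":0,"az":0,"grip":-1}]' 20
python3 -c "
from h import *
go(.605,.3155,.134,119.5)"
```

```text
clock: 20.92
position: [0.6056, 0.3157, 0.2206]
ee_rot: [0.001, 0.504, 0.864, 0.001]
contact_force: [-0.0, 1.0, -0.0]
width: 0.068
gripper_force: 0.0
clock: 21.33
position: [0.6043, 0.315, 0.1317]
ee_rot: [-0.001, 0.504, 0.864, -0.001]
contact_force: [-0.9, 0.1, 0.2]
width: 0.0685
gripper_force: 0.0
clock: 21.75
position: [0.6058, 0.3157, 0.1348]
ee_rot: [0.001, 0.504, 0.864, 0.001]
contact_force: [-0.3, -0.1, 2.9]
width: 0.0436
gripper_force: 22.3
d [ 0.0006 -0.0031  0.0033] a [ 0.0021  0.0003 -0.0002] rows 0.0 | pos [0.6058 0.3157 0.1348] ang 119.5 q [22. -8.] F [-0.3 -0.1  2.9] w 0.0436 t 21.75
```

```bash
python3 -m jog '[{"dx":0,"dy":0,"dz":-0.04,"ax":0,"ay":0,"az":0,"grip":-1},{"dx":0,"dy":0,"dz":-0.12,"ax":0,"ay":0,"az":0,"grip":-1},{"dx":0,"dy":0,"dz":-0.22,"ax":0,"ay":0,"az":0,"grip":-1},{"dx":0,"dy":0,"dz":-0.34,"ax":0,"ay":0,"az":0,"grip":-1},{"dx":0,"dy":0,"dz":-0.46,"ax":0,"ay":0,"az":0,"grip":-1}]' 35
python3 -m jog '[{"dx":0,"dy":0,"dz":-0.12,"ax":0,"ay":0,"az":0,"grip":-1},{"dx":0,"dy":0,"dz":-0.24,"ax":0,"ay":0,"az":0,"grip":-1},{"dx":0,"dy":0,"dz":-0.34,"ax":0,"ay":0,"az":0,"grip":-1},{"dx":0,"dy":0,"dz":-0.42,"ax":0,"ay":0,"az":0,"grip":-1},{"dx":0,"dy":0,"dz":-0.45,"ax":0,"ay":0,"az":0,"grip":-1}]'
python3 -c "
from h import *
go(.55,-.276,.34,90); go(.55,-.276,.34)"
```

```text
clock: 22.17
position: [0.6042, 0.3152, 0.2494]
ee_rot: [-0.0, 0.504, 0.864, -0.001]
contact_force: [-0.2, -0.0, -0.4]
width: 0.0433
gripper_force: 35.9
clock: 22.58
position: [0.6053, 0.3157, 0.3654]
ee_rot: [0.002, 0.504, 0.864, 0.003]
contact_force: [0.5, -0.3, -0.8]
width: 0.0434
gripper_force: 36.0
d [-1.9512 -1.3585  0.0943] a [ 0.0043 -0.0005  0.3277] rows 14.3 | pos [0.6053 0.3157 0.3654] ang 119.5 q [22. -8.] F [ 0.5 -0.3 -0.8] w 0.0434 t 22.5833
d [-1.9512 -1.3585  0.0943] a [0.0042 0.0006 0.    ] rows 14.3 | pos [0.6053 0.3157 0.3654] ang 119.5 q [22. -8.] F [ 0.5 -0.3 -0.8] w 0.0434 t 22.5833
```

```bash
python3 -m jog '[{"dx":-0.06,"dy":-0.042,"dz":0,"ax":0,"ay":0,"az":0,"grip":-1},{"dx":-0.16,"dy":-0.11,"dz":0,"ax":0,"ay":0,"az":0,"grip":-1},{"dx":-0.28,"dy":-0.195,"dz":0,"ax":0,"ay":0,"az":0,"grip":-1},{"dx":-0.4,"dy":-0.28,"dz":0,"ax":0,"ay":0,"az":0,"grip":-1},{"dx":-0.52,"dy":-0.362,"dz":0,"ax":0,"ay":0,"az":0,"grip":-1}]'
python3 -m jog '[{"dx":-0.12,"dy":-0.083,"dz":0,"ax":0,"ay":0,"az":0,"grip":-1},{"dx":-0.24,"dy":-0.167,"dz":0,"ax":0,"ay":0,"az":0,"grip":-1},{"dx":-0.36,"dy":-0.25,"dz":0,"ax":0,"ay":0,"az":0,"grip":-1},{"dx":-0.48,"dy":-0.334,"dz":0,"ax":0,"ay":0,"az":0,"grip":-1},{"dx":-0.6,"dy":-0.418,"dz":0,"ax":0,"ay":0,"az":0,"grip":-1}]'
python3 -m jog '[{"dx":-0.12,"dy":-0.083,"dz":0,"ax":0,"ay":0,"az":0.06,"grip":-1},{"dx":-0.24,"dy":-0.167,"dz":0.02,"ax":0,"ay":0,"az":0.12,"grip":-1},{"dx":-0.36,"dy":-0.25,"dz":0.04,"ax":0,"ay":0,"az":0.18,"grip":-1},{"dx":-0.48,"dy":-0.334,"dz":0.06,"ax":0,"ay":0,"az":0.24,"grip":-1},{"dx":-0.56,"dy":-0.39,"dz":0.08,"ax":0,"ay":0,"az":0.3,"grip":-1}]'
python3 - <<'E'
from h import *
np.set_printoptions(precision=4,suppress=True)
t=snap('top')
P,c,L,a,b=tray(t);print('tray',P,c,L,np.degrees([a,b]))
go(.55,-.276,.30,90)
E
```

```text
clock: 23.0
position: [0.5888, 0.1564, 0.3598]
ee_rot: [-0.001, 0.503, 0.864, -0.001]
contact_force: [1.3, 0.3, -0.7]
width: 0.0432
gripper_force: 36.0
clock: 23.42
position: [0.5718, -0.0258, 0.3601]
ee_rot: [-0.001, 0.504, 0.864, -0.0]
contact_force: [1.4, -0.6, -0.8]
width: 0.0435
gripper_force: 36.0
clock: 23.83
position: [0.5556, -0.1974, 0.3396]
ee_rot: [-0.0, 0.694, 0.72, -0.001]
contact_force: [0.6, 0.4, -1.8]
width: 0.0433
gripper_force: 36.0
tray [[ 0.3642 -0.2197]
 [ 0.3534 -0.1822]
 [ 0.6253 -0.1692]
 [ 0.6328 -0.304 ]] [ 0.4939 -0.2188] [0.039  0.2723 0.135  0.2815] [172.4896  96.0488]
d [-0.2973 -0.0283  0.1536] a [-0.003   0.0028  0.0191] rows 2.0 | pos [ 0.555  -0.2013  0.338 ] ang 91.7 q [-26. -28.] F [ 0.3 -2.8 -1.7] w 0.0434 t 23.8833
```

```bash
python3 -m jog '[{"dx":-0.1,"dy":-0.01,"dz":0.04,"ax":0,"ay":0,"az":0.019,"grip":-1},{"dx":-0.2,"dy":-0.02,"dz":0.1,"ax":0,"ay":0,"az":0.019,"grip":-1},{"dx":-0.297,"dy":-0.028,"dz":0.2,"ax":0,"ay":0,"az":0.019,"grip":-1},{"dx":-0.297,"dy":-0.028,"dz":0.3,"ax":0,"ay":0,"az":0.019,"grip":-1},{"dx":-0.297,"dy":-0.028,"dz":0.4,"ax":0,"ay":0,"az":0.019,"grip":-1}]'
python3 -m jog '[{"dx":0,"dy":0,"dz":0.1,"ax":0,"ay":0,"az":0,"grip":-1},{"dx":0,"dy":0,"dz":0.2,"ax":0,"ay":0,"az":0,"grip":-1},{"dx":0,"dy":0,"dz":0.3,"ax":0,"ay":0,"az":0,"grip":-1},{"dx":0,"dy":0,"dz":0.38,"ax":0,"ay":0,"az":0,"grip":-1},{"dx":0,"dy":0,"dz":0.42,"ax":0,"ay":0,"az":0,"grip":-1}]'
python3 - <<'E'
from h import *
go(.547,-.2765,.08,90)
s=snap('scene','s5.png'); 
u=proj(s,(.547,-.2765,.05)); print(u)
x,y=map(int,u); im=cv2.imread('pics/s5.png')[max(0,y-45):y+40,x-60:x+70]; cv2.imwrite('pics/c5.png',cv2.resize(im,None,fx=4,fy=4,interpolation=3))
m=traymask(s)
n=cv2.convexHull(cv2.findNonZero(m)); q=cv2.approxPolyN(n,4,ensure_convex=True).reshape(-1,2)
print(np.round([ray(s,p,.026)[:2] for p in q],4))
E
```

```text
clock: 24.3
position: [0.5524, -0.2697, 0.2389]
ee_rot: [-0.0, 0.703, 0.711, -0.0]
contact_force: [0.1, 0.2, -2.2]
width: 0.0434
gripper_force: 36.0
clock: 24.72
position: [0.551, -0.2671, 0.1321]
ee_rot: [-0.003, 0.702, 0.712, -0.001]
contact_force: [-0.1, -0.2, -1.5]
width: 0.0432
gripper_force: 36.0
d [-0.0382 -0.0154  0.2085] a [-0.0035 -0.0023  0.0089] rows 1.3 | pos [ 0.551  -0.2671  0.1321] ang 90.8 q [-32. -33.] F [-0.1 -0.2 -1.5] w 0.0432 t 24.7167
[324.36262934 182.75372786]
[[ 0.358  -0.1718]
 [ 0.4642 -0.167 ]
 [ 0.5878 -0.3415]
 [ 0.4715 -0.3494]]
```

View pics/c5.png

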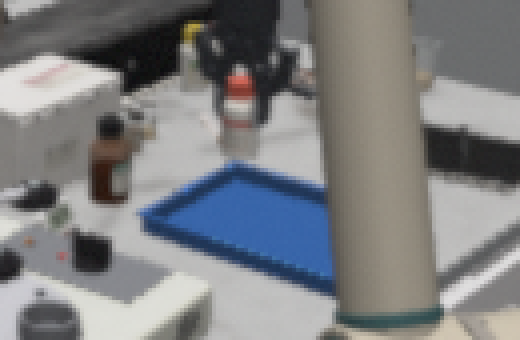

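The bottle hangs upright at (240,115) in the crop, above the tray's far part, and the tray has not moved. I'll lower it slowly.

```bash
python3 -m jog '[{"dx":-0.038,"dy":-0.015,"dz":0.08,"ax":0,"ay":0,"az":0.009,"grip":-1},{"dx":-0.038,"dy":-0.015,"dz":0.16,"ax":0,"ay":0,"az":0.009,"grip":-1},{"dx":-0.038,"dy":-0.015,"dz":0.24,"ax":0,"ay":0,"az":0.009,"grip":-1},{"dx":-0.038,"dy":-0.015,"dz":0.28,"ax":0,"ay":0,"az":0.009,"grip":-1},{"dx":-0.038,"dy":-0.015,"dz":0.29,"ax":0,"ay":0,"az":0.009,"grip":-1}]'
python3 -m jog '[{"dx":0,"dy":0,"dz":0.008,"ax":0,"ay":0,"az":0,"grip":-1},{"dx":0,"dy":0,"dz":0.016,"ax":0,"ay":0,"az":0,"grip":-1},{"dx":0,"dy":0,"dz":0.024,"ax":0,"ay":0,"az":0,"grip":-1},{"dx":0,"dy":0,"dz":0.032,"ax":0,"ay":0,"az":0,"grip":-1},{"dx":0,"dy":0,"dz":0.032,"ax":0,"ay":0,"az":0,"grip":-1}]'
python3 -c "
from h import *
go(.547,-.2765,.04,90)"
```

```text
clock: 25.18
position: [0.5487, -0.2776, 0.0619]
ee_rot: [-0.001, 0.707, 0.707, -0.0]
contact_force: [-1.2, 0.3, -0.8]
width: 0.0432
gripper_force: 36.0
clock: 25.6
position: [0.5497, -0.2783, 0.0555]
ee_rot: [0.0, 0.707, 0.707, 0.0]
contact_force: [-0.1, 0.1, -1.5]
width: 0.0431
gripper_force: 36.0
d [ 0.0072 -0.0107  0.0621] a [ 0.0004  0.0003 -0.0003] rows 0.4 | pos [ 0.5497 -0.2783  0.0555] ang 90.0 q [-33. -33.] F [-0.1  0.1 -1.5] w 0.0431 t 25.6
```

```bash
python3 -m jog '[{"dx":0,"dy":0,"dz":0.008,"ax":0,"ay":0,"az":0,"grip":-1},{"dx":0,"dy":0,"dz":0.016,"ax":0,"ay":0,"az":0,"grip":-1},{"dx":0,"dy":0,"dz":0.024,"ax":0,"ay":0,"az":0,"grip":-1},{"dx":0,"dy":0,"dz":0.032,"ax":0,"ay":0,"az":0,"grip":-1},{"dx":0,"dy":0,"dz":0.032,"ax":0,"ay":0,"az":0,"grip":-1}]'
python3 -m jog '[{"dx":0,"dy":0,"dz":0.006,"ax":0,"ay":0,"az":0,"grip":-1},{"dx":0,"dy":0,"dz":0.012,"ax":0,"ay":0,"az":0,"grip":-1},{"dx":0,"dy":0,"dz":0.016,"ax":0,"ay":0,"az":0,"grip":-1},{"dx":0,"dy":0,"dz":0.016,"ax":0,"ay":0,"az":0,"grip":-1}]'
python3 -c "
from h import *
go(.547,-.2765,.04,90)"
```

```text
clock: 26.02
position: [0.5492, -0.278, 0.0466]
ee_rot: [-0.0, 0.707, 0.707, -0.0]
contact_force: [0.5, -0.8, -1.1]
width: 0.0432
gripper_force: 36.0
clock: 26.35
position: [0.5495, -0.2782, 0.0431]
ee_rot: [0.0, 0.707, 0.707, -0.0]
contact_force: [0.5, -0.1, -1.6]
width: 0.0433
gripper_force: 36.0
d [ 0.0069 -0.0099  0.0123] a [-0.      0.     -0.0004] rows 0.1 | pos [ 0.5495 -0.2782  0.0431] ang 90.0 q [-33. -33.] F [ 0.5 -0.1 -1.6] w 0.0433 t 26.35
```

```bash
python3 -m jog '[{"dx":0,"dy":0,"dz":0.005,"ax":0,"ay":0,"az":0,"grip":-1},{"dx":0,"dy":0,"dz":0.01,"ax":0,"ay":0,"az":0,"grip":-1},{"dx":0,"dy":0,"dz":0.01,"ax":0,"ay":0,"az":0,"grip":-1}]'
python3 -m jog '[{"dx":0,"dy":0,"dz":0.005,"ax":0,"ay":0,"az":0,"grip":-1},{"dx":0,"dy":0,"dz":0.008,"ax":0,"ay":0,"az":0,"grip":-1},{"dx":0,"dy":0,"dz":0.008,"ax":0,"ay":0,"az":0,"grip":-1}]'
```

```text
clock: 26.6
position: [0.5495, -0.2784, 0.0429]
ee_rot: [0.001, 0.707, 0.707, -0.0]
contact_force: [-3.3, 1.8, 11.2]
width: 0.0432
gripper_force: 37.2
clock: 26.85
position: [0.5496, -0.2784, 0.0428]
ee_rot: [0.001, 0.707, 0.707, -0.0]
contact_force: [-6.2, 2.4, 21.0]
width: 0.0437
gripper_force: 38.3
```

Contact with the tray floor at TCP 0.043. I'll ease off, release and lift.

```bash
python3 -m jog '[{"dx":0,"dy":0,"dz":-0.015,"ax":0,"ay":0,"az":0,"grip":-1},{"dx":0,"dy":0,"dz":-0.015,"ax":0,"ay":0,"az":0,"grip":-1},{"dx":0,"dy":0,"dz":-0.015,"ax":0,"ay":0,"az":0,"grip":0},{"dx":0,"dy":0,"dz":-0.015,"ax":0,"ay":0,"az":0,"grip":0.5},{"dx":0,"dy":0,"dz":-0.015,"ax":0,"ay":0,"az":0,"grip":0.5}]'
python3 -m jog '[{"dx":0,"dy":0,"dz":0,"ax":0,"ay":0,"az":0,"grip":0.6},{"dx":0,"dy":0,"dz":-0.04,"ax":0,"ay":0,"az":0,"grip":0.6},{"dx":0,"dy":0,"dz":-0.14,"ax":0,"ay":0,"az":0,"grip":0.6},{"dx":0,"dy":0,"dz":-0.26,"ax":0,"ay":0,"az":0,"grip":0.6},{"dx":0,"dy":0,"dz":-0.4,"ax":0,"ay":0,"az":0,"grip":0.6}]'
python3 -m jog '[{"dx":0,"dy":0,"dz":-0.16,"ax":0,"ay":0,"az":0,"grip":0.6},{"dx":0.1,"dy":0,"dz":-0.32,"ax":0,"ay":0,"az":0,"grip":0.6},{"dx":0.25,"dy":0,"dz":-0.48,"ax":0,"ay":0,"az":0,"grip":0.6},{"dx":0.4,"dy":0,"dz":-0.6,"ax":0,"ay":0,"az":0,"grip":0.6},{"dx":0.55,"dy":0,"dz":-0.6,"ax":0,"ay":0,"az":0,"grip":0.6}]'
python3 -c "
from h import *
go(.462,.3555,.31,90);go(.462,.3555,.31,29.5)"
```

```text
clock: 27.27
position: [0.5494, -0.2781, 0.0419]
ee_rot: [-0.0, 0.707, 0.707, -0.0]
contact_force: [-0.9, 0.5, 0.1]
width: 0.0642
gripper_force: 0.0
clock: 27.68
position: [0.5485, -0.2775, 0.1423]
ee_rot: [-0.002, 0.707, 0.707, -0.0]
contact_force: [0.2, 0.0, 0.3]
width: 0.0681
gripper_force: 0.0
clock: 28.1
position: [0.551, -0.1577, 0.2928]
ee_rot: [0.004, 0.708, 0.706, 0.001]
contact_force: [1.6, 0.3, 0.3]
width: 0.0683
gripper_force: 0.0
d [ 2.0515 -0.3619 -0.0799] a [ 0.0047  0.0026 -0.002 ] rows 12.5 | pos [ 0.551  -0.1577  0.2928] ang 89.8 q [-23. -23.] F [1.6 0.3 0.3] w 0.0683 t 28.1
d [ 2.0515 -0.3619 -0.0799] a [ 5.600e-03 -2.000e-04  6.703e-01] rows 12.5 | pos [ 0.551  -0.1577  0.2928] ang 89.8 q [-23. -23.] F [1.6 0.3 0.3] w 0.0683 t 28.1
```

```bash
python3 -m jog '[{"dx":0.15,"dy":-0.025,"dz":-0.15,"ax":0,"ay":0,"az":0,"grip":0.6},{"dx":0.3,"dy":-0.05,"dz":-0.15,"ax":0,"ay":0,"az":0,"grip":0.6},{"dx":0.45,"dy":-0.08,"dz":-0.15,"ax":0,"ay":0,"az":0,"grip":0.6},{"dx":0.6,"dy":-0.1,"dz":-0.15,"ax":0,"ay":0,"az":0,"grip":0.6},{"dx":0.74,"dy":-0.13,"dz":-0.15,"ax":0,"ay":0,"az":0,"grip":0.6}]'
python3 -m jog '[{"dx":0.15,"dy":-0.025,"dz":0,"ax":0,"ay":0,"az":0,"grip":0.6},{"dx":0.3,"dy":-0.05,"dz":0,"ax":0,"ay":0,"az":0,"grip":0.6},{"dx":0.45,"dy":-0.08,"dz":0,"ax":0,"ay":0,"az":0,"grip":0.6},{"dx":0.6,"dy":-0.1,"dz":0,"ax":0,"ay":0,"az":0,"grip":0.6},{"dx":0.7,"dy":-0.12,"dz":0,"ax":0,"ay":0,"az":0,"grip":0.6}]'
python3 -m jog '[{"dx":0.15,"dy":-0.025,"dz":0,"ax":0,"ay":0,"az":0.07,"grip":0.6},{"dx":0.3,"dy":-0.05,"dz":0,"ax":0,"ay":0,"az":0.14,"grip":0.6},{"dx":0.45,"dy":-0.08,"dz":0,"ax":0,"ay":0,"az":0.21,"grip":0.6},{"dx":0.6,"dy":-0.11,"dz":0,"ax":0,"ay":0,"az":0.28,"grip":0.6},{"dx":0.61,"dy":-0.11,"dz":0,"ax":0,"ay":0,"az":0.35,"grip":0.6}]'
python3 -m jog '[{"dx":0,"dy":0,"dz":0,"ax":0,"ay":0,"az":0.07,"grip":0.6},{"dx":0,"dy":0,"dz":0,"ax":0,"ay":0,"az":0.14,"grip":0.6},{"dx":0,"dy":0,"dz":0,"ax":0,"ay":0,"az":0.21,"grip":0.6},{"dx":0,"dy":0,"dz":0,"ax":0,"ay":0,"az":0.28,"grip":0.6},{"dx":0,"dy":0,"dz":0,"ax":0,"ay":0,"az":0.32,"grip":0.6}]'
python3 -c "
from h import *
go(.462,.3565,.134,29.5)"
```

```text
clock: 28.52
position: [0.5165, 0.0305, 0.3263]
ee_rot: [0.0, 0.707, 0.707, 0.001]
contact_force: [0.8, 0.7, -0.3]
width: 0.0685
gripper_force: 0.0
clock: 28.93
position: [0.4862, 0.2064, 0.3258]
ee_rot: [-0.0, 0.707, 0.708, 0.001]
contact_force: [0.5, -0.8, 0.5]
width: 0.0686
gripper_force: 0.0
clock: 29.35
position: [0.4577, 0.3619, 0.3251]
ee_rot: [-0.002, 0.873, 0.489, 0.0]
contact_force: [-0.1, -0.5, -0.3]
width: 0.0681
gripper_force: 0.0
clock: 29.77
position: [0.4595, 0.3558, 0.3256]
ee_rot: [0.0, 0.967, 0.254, -0.0]
contact_force: [-0.5, -0.5, 0.5]
width: 0.0683
gripper_force: 0.0
d [0.01   0.0023 0.7664] a [ 0.0001  0.     -0.0009] rows 4.6 | pos [0.4595 0.3558 0.3256] ang 29.4 q [31. 91.] F [-0.5 -0.5  0.5] w 0.0683 t 29.7667
```

```bash
python3 -m jog '[{"dx":0.01,"dy":0.002,"dz":0.08,"ax":0,"ay":0,"az":0,"grip":0.6},{"dx":0.01,"dy":0.002,"dz":0.16,"ax":0,"ay":0,"az":0,"grip":0.6},{"dx":0.01,"dy":0.002,"dz":0.24,"ax":0,"ay":0,"az":0,"grip":0.6},{"dx":0.01,"dy":0.002,"dz":0.32,"ax":0,"ay":0,"az":0,"grip":0.6},{"dx":0.01,"dy":0.002,"dz":0.4,"ax":0,"ay":0,"az":0,"grip":0.6}]'
python3 -m jog '[{"dx":0,"dy":0,"dz":0.1,"ax":0,"ay":0,"az":0,"grip":0.6},{"dx":0,"dy":0,"dz":0.2,"ax":0,"ay":0,"az":0,"grip":0.6},{"dx":0,"dy":0,"dz":0.29,"ax":0,"ay":0,"az":0,"grip":0.6},{"dx":0,"dy":0,"dz":0.345,"ax":0,"ay":0,"az":0,"grip":0.6},{"dx":0,"dy":0,"dz":0.365,"ax":0,"ay":0,"az":0,"grip":0.6}]'
python3 -m jog '[{"dx":0,"dy":0,"dz":0,"ax":0,"ay":0,"az":0,"grip":-1},{"dx":0,"dy":0,"dz":0,"ax":0,"ay":0,"az":0,"grip":-1},{"dx":0,"dy":0,"dz":0,"ax":0,"ay":0,"az":0,"grip":-1},{"dx":0,"dy":0,"dz":0,"ax":0,"ay":0,"az":0,"grip":-1},{"dx":0,"dy":0,"dz":0,"ax":0,"ay":0,"az":0,"grip":-1}]' 20
python3 -c "
from h import *
go(.462,.3565,.134,29.5)"
```

```text
clock: 30.18
position: [0.4621, 0.3565, 0.2248]
ee_rot: [-0.0, 0.967, 0.256, 0.0]
contact_force: [0.4, -0.2, -0.3]
width: 0.0682
gripper_force: 0.0
clock: 30.6
position: [0.4608, 0.3556, 0.1317]
ee_rot: [0.001, 0.967, 0.256, -0.002]
contact_force: [-0.3, -0.3, 0.1]
width: 0.0684
gripper_force: 0.0
clock: 31.02
position: [0.4627, 0.3569, 0.135]
ee_rot: [-0.0, 0.967, 0.256, 0.001]
contact_force: [-0.6, -1.3, 1.3]
width: 0.0436
gripper_force: 22.5
d [-0.0033 -0.0003  0.0038] a [-0.     -0.0012  0.0018] rows 0.0 | pos [0.4627 0.3569 0.135 ] ang 29.7 q [31. 91.] F [-0.6 -1.3  1.3] w 0.0436 t 31.0167
```

```bash
python3 -m jog '[{"dx":0,"dy":0,"dz":-0.04,"ax":0,"ay":0,"az":0,"grip":-1},{"dx":0,"dy":0,"dz":-0.12,"ax":0,"ay":0,"az":0,"grip":-1},{"dx":0,"dy":0,"dz":-0.22,"ax":0,"ay":0,"az":0,"grip":-1},{"dx":0,"dy":0,"dz":-0.34,"ax":0,"ay":0,"az":0,"grip":-1},{"dx":0,"dy":0,"dz":-0.46,"ax":0,"ay":0,"az":0,"grip":-1}]' 35
python3 -m jog '[{"dx":0,"dy":0,"dz":-0.12,"ax":0,"ay":0,"az":0,"grip":-1},{"dx":0,"dy":0,"dz":-0.24,"ax":0,"ay":0,"az":0,"grip":-1},{"dx":0,"dy":0,"dz":-0.34,"ax":0,"ay":0,"az":0,"grip":-1},{"dx":0,"dy":0,"dz":-0.42,"ax":0,"ay":0,"az":0,"grip":-1},{"dx":0,"dy":0,"dz":-0.45,"ax":0,"ay":0,"az":0,"grip":-1}]'
python3 - <<'E'
from h import *
np.set_printoptions(precision=4,suppress=True)
t=snap('top','t6.png')
P,c,L,a,b=tray(t);print('tray',P,c,L,np.degrees([a,b]))
rt=cent(t,lambda r,g,b:(r>130)&(g<110)&(b<100)&(r>g+60),(340,180,420,270)); print(rt,ray(t,rt[0],.095))
cv2.imwrite('pics/c6.png',cv2.resize(cv2.imread('pics/t6.png')[160:275,180:430],None,fx=3,fy=3,interpolation=3))
go(.440,-.281,.35,29.5)
E
```

```text
clock: 31.43
position: [0.4618, 0.3563, 0.2507]
ee_rot: [0.0, 0.967, 0.256, -0.0]
contact_force: [0.2, 0.9, -0.2]
width: 0.0431
gripper_force: 36.0
clock: 31.85
position: [0.463, 0.3571, 0.3662]
ee_rot: [-0.001, 0.967, 0.256, 0.004]
contact_force: [-1.0, 0.9, -0.6]
width: 0.043
gripper_force: 36.0
tray [[ 0.357  -0.1787]
 [ 0.6253 -0.1692]
 [ 0.6326 -0.3769]
 [ 0.3638 -0.3896]] [ 0.4947 -0.2786] [0.2685 0.2079 0.2691 0.211 ] [-177.6363   91.9086]
(array([377.9828, 203.3276]), np.int32(58)) [ 0.5497 -0.2771  0.095 ]
d [-1.3441  2.172   0.0534] a [-0.0001 -0.0047  0.0019] rows 15.3 | pos [0.4631 0.3571 0.3658] ang 29.7 q [31. 91.] F [ 0.4 -0.7  0.5] w 0.0433 t 31.9
```

View pics/c6.png

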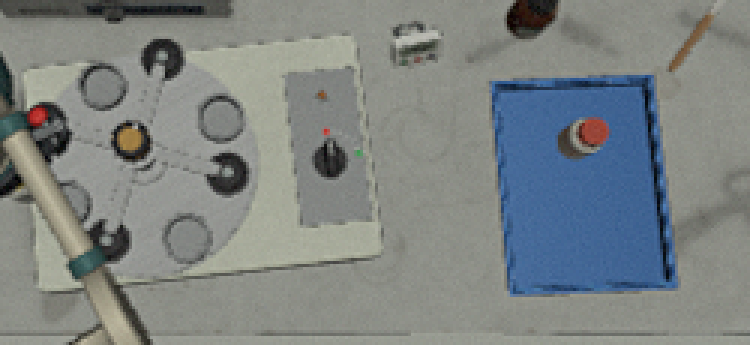

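The picture shows the selector pointer at red (330,150), the hold-down open and the red-capped bottle standing in the tray at (590,132). All other cups are empty. I'll carry the yellow-capped bottle over.

```bash
python3 -m jog '[{"dx":-0.04,"dy":0.065,"dz":0,"ax":0,"ay":0,"az":0,"grip":-1},{"dx":-0.1,"dy":0.162,"dz":0,"ax":0,"ay":0,"az":0,"grip":-1},{"dx":-0.17,"dy":0.275,"dz":0,"ax":0,"ay":0,"az":0,"grip":-1},{"dx":-0.245,"dy":0.396,"dz":0,"ax":0,"ay":0,"az":0,"grip":-1},{"dx":-0.32,"dy":0.517,"dz":0,"ax":0,"ay":0,"az":0,"grip":-1}]'
python3 -m jog '[{"dx":-0.075,"dy":0.121,"dz":0,"ax":0,"ay":0,"az":0,"grip":-1},{"dx":-0.15,"dy":0.242,"dz":0,"ax":0,"ay":0,"az":0,"grip":-1},{"dx":-0.225,"dy":0.364,"dz":0,"ax":0,"ay":0,"az":0,"grip":-1},{"dx":-0.3,"dy":0.485,"dz":0,"ax":0,"ay":0,"az":0,"grip":-1},{"dx":-0.375,"dy":0.606,"dz":0,"ax":0,"ay":0,"az":0,"grip":-1}]'
python3 -m jog '[{"dx":-0.075,"dy":0.121,"dz":0,"ax":0,"ay":0,"az":0,"grip":-1},{"dx":-0.15,"dy":0.242,"dz":0,"ax":0,"ay":0,"az":0,"grip":-1},{"dx":-0.225,"dy":0.364,"dz":0,"ax":0,"ay":0,"az":0,"grip":-1},{"dx":-0.3,"dy":0.485,"dz":0,"ax":0,"ay":0,"az":0,"grip":-1},{"dx":-0.375,"dy":0.606,"dz":0,"ax":0,"ay":0,"az":0,"grip":-1}]'
python3 -m jog '[{"dx":-0.075,"dy":0.121,"dz":0,"ax":0,"ay":0,"az":0,"grip":-1},{"dx":-0.14,"dy":0.226,"dz":0.05,"ax":0,"ay":0,"az":0,"grip":-1},{"dx":-0.2,"dy":0.323,"dz":0.12,"ax":0,"ay":0,"az":0,"grip":-1},{"dx":-0.25,"dy":0.404,"dz":0.19,"ax":0,"ay":0,"az":0,"grip":-1},{"dx":-0.27,"dy":0.436,"dz":0.25,"ax":0,"ay":0,"az":0,"grip":-1}]'
python3 -c "
from h import *
go(.440,-.281,.062,29.5)"
```

```text
clock: 32.32
position: [0.4556, 0.2033, 0.3599]
ee_rot: [0.0, 0.967, 0.257, -0.001]
contact_force: [0.8, -0.3, -0.7]
width: 0.0433
gripper_force: 36.1
clock: 32.73
position: [0.449, 0.0251, 0.3603]
ee_rot: [-0.0, 0.967, 0.256, -0.001]
contact_force: [1.1, 0.2, -0.9]
width: 0.0429
gripper_force: 36.1
clock: 33.15
position: [0.4426, -0.1528, 0.3603]
ee_rot: [-0.001, 0.967, 0.256, -0.001]
contact_force: [1.1, 0.2, -0.8]
width: 0.0432
gripper_force: 36.1
clock: 33.57
position: [0.4379, -0.2824, 0.2962]
ee_rot: [-0.0, 0.967, 0.255, -0.001]
contact_force: [1.0, 0.8, -1.2]
width: 0.0434
gripper_force: 36.1
d [1.230e-02 4.000e-04 9.369e-01] a [-0.0009  0.0015  0.    ] rows 5.6 | pos [ 0.4379 -0.2824  0.2962] ang 29.5 q [-40.  20.] F [ 1.   0.8 -1.2] w 0.0434 t 33.5667
```

```bash
python3 -m jog '[{"dx":0,"dy":0,"dz":0.1,"ax":0,"ay":0,"az":0,"grip":-1},{"dx":0,"dy":0,"dz":0.2,"ax":0,"ay":0,"az":0,"grip":-1},{"dx":0,"dy":0,"dz":0.3,"ax":0,"ay":0,"az":0,"grip":-1},{"dx":0,"dy":0,"dz":0.4,"ax":0,"ay":0,"az":0,"grip":-1},{"dx":0,"dy":0,"dz":0.5,"ax":0,"ay":0,"az":0,"grip":-1}]'
python3 -m jog '[{"dx":0,"dy":0,"dz":0.1,"ax":0,"ay":0,"az":0,"grip":-1},{"dx":0,"dy":0,"dz":0.2,"ax":0,"ay":0,"az":0,"grip":-1},{"dx":0,"dy":0,"dz":0.28,"ax":0,"ay":0,"az":0,"grip":-1},{"dx":0,"dy":0,"dz":0.34,"ax":0,"ay":0,"az":0,"grip":-1},{"dx":0,"dy":0,"dz":0.36,"ax":0,"ay":0,"az":0,"grip":-1}]'
python3 -m jog '[{"dx":0,"dy":0,"dz":0.02,"ax":0,"ay":0,"az":0,"grip":-1},{"dx":0,"dy":0,"dz":0.04,"ax":0,"ay":0,"az":0,"grip":-1},{"dx":0,"dy":0,"dz":0.04,"ax":0,"ay":0,"az":0,"grip":-1}]'
python3 -c "
from h import *
go(.440,-.281,.043,29.5)"
```

```text
clock: 33.98
position: [0.438, -0.2788, 0.1717]
ee_rot: [-0.001, 0.967, 0.256, -0.001]
contact_force: [0.1, 0.9, -0.9]
width: 0.0434
gripper_force: 36.1
clock: 34.4
position: [0.4366, -0.2775, 0.0806]
ee_rot: [-0.003, 0.967, 0.256, -0.002]
contact_force: [-0.8, 0.9, -0.8]
width: 0.0434
gripper_force: 36.1
clock: 34.65
position: [0.4389, -0.2795, 0.0736]
ee_rot: [-0.0, 0.967, 0.256, -0.0]
contact_force: [-0.2, -0.1, -0.6]
width: 0.0434
gripper_force: 36.1
d [0.0007 0.0075 0.1226] a [-0.0003  0.0001  0.0018] rows 0.7 | pos [ 0.4389 -0.2795  0.0736] ang 29.7 q [-40.  20.] F [-0.2 -0.1 -0.6] w 0.0434 t 34.65
```

```bash
python3 -m jog '[{"dx":0,"dy":0,"dz":0.035,"ax":0,"ay":0,"az":0,"grip":-1},{"dx":0,"dy":0,"dz":0.07,"ax":0,"ay":0,"az":0,"grip":-1},{"dx":0,"dy":0,"dz":0.095,"ax":0,"ay":0,"az":0,"grip":-1},{"dx":0,"dy":0,"dz":0.11,"ax":0,"ay":0,"az":0,"grip":-1},{"dx":0,"dy":0,"dz":0.11,"ax":0,"ay":0,"az":0,"grip":-1}]'
python3 -m jog '[{"dx":0,"dy":0,"dz":0.006,"ax":0,"ay":0,"az":0,"grip":-1},{"dx":0,"dy":0,"dz":0.012,"ax":0,"ay":0,"az":0,"grip":-1},{"dx":0,"dy":0,"dz":0.018,"ax":0,"ay":0,"az":0,"grip":-1},{"dx":0,"dy":0,"dz":0.018,"ax":0,"ay":0,"az":0,"grip":-1}]'
```

```text
clock: 35.07
position: [0.4384, -0.2791, 0.0454]
ee_rot: [-0.001, 0.967, 0.256, -0.001]
contact_force: [-0.8, 0.4, -1.4]
width: 0.0432
gripper_force: 36.1
clock: 35.4
position: [0.4394, -0.2799, 0.043]
ee_rot: [0.0, 0.967, 0.256, 0.0]
contact_force: [-2.0, 1.5, 5.4]
width: 0.0435
gripper_force: 36.6
```

Touching the floor. I'll release, lift and retract over the bench, clear of the tray.

```bash
python3 -m jog '[{"dx":0,"dy":0,"dz":-0.004,"ax":0,"ay":0,"az":0,"grip":-1},{"dx":0,"dy":0,"dz":-0.004,"ax":0,"ay":0,"az":0,"grip":0},{"dx":0,"dy":0,"dz":-0.004,"ax":0,"ay":0,"az":0,"grip":0.5},{"dx":0,"dy":0,"dz":-0.004,"ax":0,"ay":0,"az":0,"grip":0.6},{"dx":0,"dy":0,"dz":-0.004,"ax":0,"ay":0,"az":0,"grip":0.6}]'
python3 -m jog '[{"dx":0,"dy":0,"dz":-0.04,"ax":0,"ay":0,"az":0,"grip":0.6},{"dx":0,"dy":0,"dz":-0.12,"ax":0,"ay":0,"az":0,"grip":0.6},{"dx":0,"dy":0,"dz":-0.24,"ax":0,"ay":0,"az":0,"grip":0.6},{"dx":0,"dy":0,"dz":-0.38,"ax":0,"ay":0,"az":0,"grip":0.6},{"dx":0,"dy":0,"dz":-0.52,"ax":0,"ay":0,"az":0,"grip":0.6}]'
python3 -m jog '[{"dx":0,"dy":0,"dz":-0.14,"ax":0,"ay":0,"az":0,"grip":0.6},{"dx":0,"dy":0,"dz":-0.28,"ax":0,"ay":0,"az":0,"grip":0.6},{"dx":0.1,"dy":-0.1,"dz":-0.4,"ax":0,"ay":0,"az":0,"grip":0.6},{"dx":0.2,"dy":-0.2,"dz":-0.5,"ax":0,"ay":0,"az":0,"grip":0.6},{"dx":0.28,"dy":-0.3,"dz":-0.5,"ax":0,"ay":0,"az":0,"grip":0.6}]'
python3 -m jog '[{"dx":0.07,"dy":-0.14,"dz":0,"ax":0,"ay":0,"az":0,"grip":0.6},{"dx":0.14,"dy":-0.28,"dz":0,"ax":0,"ay":0,"az":0,"grip":0.6},{"dx":0.2,"dy":-0.42,"dz":0,"ax":0,"ay":0,"az":0,"grip":0.6},{"dx":0.25,"dy":-0.54,"dz":0,"ax":0,"ay":0,"az":0,"grip":0.6},{"dx":0.27,"dy":-0.6,"dz":0,"ax":0,"ay":0,"az":0,"grip":0.6}]'
python3 - <<'E'
from h import *
t=snap('top','t7.png');s=snap('scene','s7.png')
print(tray(t)[1]); 
a=cv2.resize(cv2.imread('pics/t7.png')[150:275,180:430],None,fx=2,fy=2,interpolation=3)
b=cv2.resize(cv2.imread('pics/s7.png')[140:250,200:400],(500,275),interpolation=3)
cv2.imwrite('pics/c7.png',np.vstack([a,b]));print(np.round(manip.get_state()['position'],3))
E
```

```text
clock: 35.82
position: [0.4391, -0.2797, 0.043]
ee_rot: [0.0, 0.967, 0.256, 0.0]
contact_force: [-0.4, -0.2, 0.2]
width: 0.0682
gripper_force: 0.0
clock: 36.23
position: [0.4386, -0.2792, 0.1747]
ee_rot: [-0.0, 0.967, 0.256, -0.0]
contact_force: [-0.3, -0.4, 0.2]
width: 0.0685
gripper_force: 0.0
clock: 36.65
position: [0.4651, -0.1806, 0.3036]
ee_rot: [0.004, 0.967, 0.255, 0.004]
contact_force: [1.0, -0.3, -0.8]
width: 0.0681
gripper_force: 0.0
clock: 37.07
position: [0.4459, -0.0124, 0.2989]
ee_rot: [-0.001, 0.966, 0.257, 0.001]
contact_force: [-0.6, 0.4, 0.3]
width: 0.0686
gripper_force: 0.0
[ 0.49555489 -0.29158847]
[ 0.446 -0.014  0.299]
```

View pics/c7.png

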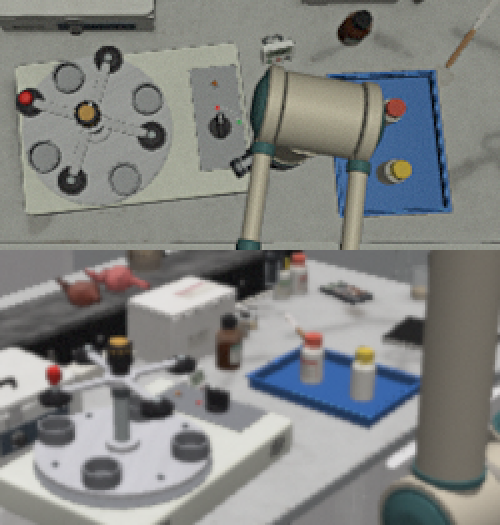

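Both bottles stand upright in the tray, red cap at (395,110) and yellow at (400,170). The four cups are empty, the hold-down is open and the selector is at red. The gripper is clear of everything, so I'm handing in.

```bash
python3 -m jog '[{"dx":0,"dy":0,"dz":0,"ax":0,"ay":0,"az":0,"grip":0.6},{"dx":0,"dy":0,"dz":0,"ax":0,"ay":0,"az":0,"grip":0.6}]' >/dev/null; python3 -c "
from rig import manip
print(manip.sign_off())"
```

```text
the job is handed in; nothing more can be done
None
```

The job is handed in (no verdict was returned): in the last pictures the mixer was off, the hold-down raised and swung open, both bottles present stood upright in the blue tray, and the timer and brown bottle looked undisturbed.

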